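# Feed the culture dishes into the UV tunnel with the push stick and fire the exposure

## Task

Sterilise the petri dishes on the bench (two or three): lay them flat in a row between the low rails of the UV tunnel and push them in under the guard with the orange push stick, never with the fingers, until all are wholly under it and the front one lies against the end stop. Lay the push stick back in its grey tray and close the mouth with the black shutter: stood on the bed between the rails, its plate up against the mouth. Only then press the yellow pedal down to its stop, hold it for two seconds and let it come up; leave the two specimen cups and the beaker as they are.

Things in the scene. Friction and masses are not known exactly. Their poses are not given: they have to be found in the camera images.
- uv_tunnel: UV tunnel, fixed: a long low white machine with an aluminium bed 92 mm wide (own x) and 425 mm long (own y from -0.215 to +0.210), the bed's upper face 24 mm above the bench. Origin on the bench surface under the middle of the guarded mouth. Own +y is the feed direction (roughly to the robot's left), x across, z up.
- infeed (a point): middle of the open infeed, on the bed face. On both sides a steel rail 4 mm wide and 4 mm high (top 28 mm above the bench), own y of the tunnel -0.215 to -0.010; the rails' inner faces are 72 mm apart.
- mouth (a point): middle of the guarded mouth, on the bed face. From here on a see-through amber guard covers the bed: clear opening 72 mm wide and 24 mm high, straight walls up to the end stop. Yellow lip over the mouth up to 58 mm, guard top 54 mm, white lamp housing on it up to 76 mm above the bench.
- end_stop (a point): middle of the face of the dark end stop, on the bed face, 200 mm past the mouth. Three dishes in a row are 186 mm long: they just fit between mouth and end stop.
- push_stick: orange push stick, 190 mm long (own x -0.095 to +0.095), 110 to 170 g; origin at mid-length on its underside, +x points to the head, z up. Blade 34 mm wide, 12 mm thick; black head 46 mm wide, 16 mm high, its pushing face at x = +0.095. Upright square handle post 26 x 26 mm, axis at x = -0.070, sides parallel to x and y, from 12 to 82 mm above the underside. Centre of mass near x = -0.04.
- stick_tray: low grey open tray, fixed, 222 mm long (own x), 68 mm wide (y), 18 mm high, walls 4 mm, inner floor 4 mm above the bench; origin on the bench under its centre. At the start the stick lies in it with its head towards +x (away from the robot). Tray and treadle may swap places.
- shutter: black light shutter, loose, about 150 g: a foot 62 mm (own x) by 60 mm (y) and 10 mm thick; origin at the centre of its underside. At its +y edge an upright mouth plate, 62 mm wide, 8 mm thick, 41 mm high; a blue upright grip rib (40 mm along x, 16 mm thick, centred at y = -0.018, from 10 to 56 mm high). Starts on the bench with +y roughly along the feed direction.
- shutter_face (a point): middle of the lower edge of the outer face of the shutter's mouth plate (own y = +0.030): this face goes against the mouth. The plate overlaps the yellow lip in height, and the lip projects 4 mm from the mouth.
- treadle: grey base of the treadle switch, fixed, 130 mm (own x) by 70 mm (y), origin on the bench under its centre. A yellow pedal plate, 112 mm long and 54 mm wide, is hinged at own x = +0.054, 20 mm above the bench, and slopes up towards -x (the robot) to about 51 mm above the bench at its toe.
- pedal_pad (a point): point on the upper face of the yellow pedal, 90 mm from its hinge, mid-width: the place to press. About 45 mm above the bench when up, 23 mm when fully down.
- pedal (a joint): pedal angle in rad: 0 up, 0.25 fully down at its stop; a spring pushes it up (about 2 N at the pad to start, 8 N fully down).
- dish_a: Pink closed round petri dish, 62 mm across, 16 mm high, straight sides, 35 to 70 g, lying flat on the bench at the start (may be absent: then it has no pose and does not count). Origin at the centre of its underside, z up.
- dish_b: Pale closed round petri dish, 62 mm across, 16 mm high, straight sides, 35 to 70 g, lying flat on the bench at the start (may be absent: then it has no pose and does not count). Origin at the centre of its underside, z up.
- dish_c: Pale closed round petri dish, 62 mm across, 16 mm high, straight sides, 35 to 70 g, lying flat on the bench at the start (may be absent: then it has no pose and does not count). Origin at the centre of its underside, z up.
- cup_orange: bystander: specimen cup with orange cap, 38 mm across, 58 mm high, origin at the centre of its underside
- cup_yellow: bystander: specimen cup with yellow cap, 38 mm across, 58 mm high, origin at the centre of its underside
- beaker: bystander: clear beaker, 46 mm across, 58 mm high, origin at the centre of its underside
Not all that is in view belongs to the job. Leave any blue look-alike of the dish_a alone.

How it is judged (in metres and radians):
On the way, in this order (a step that is already met when the one before it is completed fails the run):
1. all the dishes present lie flat and wholly under the guard, the front one against the end stop (within 9 mm) (y of dish_a in the frame of uv_tunnel between 0.029 and 0.178 m and x of dish_a in the frame of uv_tunnel between -0.012 and 0.012 m and height (world z) of each of dish_a, dish_b, dish_c below 0.03 m and angle between each of dish_a, dish_b, dish_c's own z axis and vertical below 0.1 rad and y of dish_b in the frame of uv_tunnel between 0.029 and 0.178 m and x of dish_b in the frame of uv_tunnel between -0.012 and 0.012 m and y of dish_c in the frame of uv_tunnel between 0.029 and 0.178 m and x of dish_c in the frame of uv_tunnel between -0.012 and 0.012 m and y of any of dish_a, dish_b, dish_c in the frame of uv_tunnel above 0.16 m), for 0.2 s.
2. the push stick lies flat in its tray and the shutter stands on the bed with its plate at the mouth (within 12 mm beyond the yellow lip), both let go (x of push_stick in the frame of stick_tray between -0.022 and 0.022 m and y of push_stick in the frame of stick_tray between -0.016 and 0.016 m and height (world z) of push_stick below 0.01 m and angle between push_stick's own z axis and vertical below 0.1 rad and contact force between the fingers and push_stick below 0.1 N and y of shutter_face in the frame of uv_tunnel between -0.016 and 0.004 m and y of shutter in the frame of uv_tunnel below -0.02 m and x of shutter in the frame of uv_tunnel between -0.01 and 0.01 m and x of shutter_face in the frame of uv_tunnel between -0.01 and 0.01 m and height (world z) of shutter below 0.027 m and angle between shutter's own z axis and vertical below 0.08 rad and contact force between the fingers and shutter below 0.1 N), for 0.2 s.
3. the pedal is held at its stop (above 0.22 rad) for a second (value of joint pedal above 0.22 rad), for 1 s.
At the end, for the whole second after the job is handed in: Every dish present lies flat, wholly under the guard (centre 29 mm or more past the mouth), the front one within 9 mm of the end stop; stick flat in its tray, either way round; shutter on the bed, centred to 10 mm, its face within 16 mm of the mouth; pedal up (below 0.05 rad); all at rest (all of step 1 and all of step 2 and linear speed of each of shutter, push_stick, dish_a, dish_b, dish_c below 0.02 m/s and value of joint pedal below 0.05 rad); the robot touches nothing.
It fails at once if a bystander cup or beaker is shifted by more than 30 mm or tipped (distance of any of cup_orange, cup_yellow, beaker from where it was at the start of the episode above 0.03 m or angle between any of cup_orange, cup_yellow, beaker's own z axis and vertical above 0.5 rad).
It fails at once if the fingers push or hold dish_a when more than half of it is under the guard (y of dish_a in the frame of uv_tunnel between 0.003 and 0.2 m and height (world z) of dish_a below 0.04 m and x of dish_a in the frame of uv_tunnel between -0.03 and 0.03 m and contact force between the fingers and dish_a above 1 N).
It fails at once if the fingers push or hold dish_b when more than half of it is under the guard (y of dish_b in the frame of uv_tunnel between 0.003 and 0.2 m and height (world z) of dish_b below 0.04 m and x of dish_b in the frame of uv_tunnel between -0.03 and 0.03 m and contact force between the fingers and dish_b above 1 N).
It fails at once if the fingers push or hold dish_c when more than half of it is under the guard (y of dish_c in the frame of uv_tunnel between 0.003 and 0.2 m and height (world z) of dish_c below 0.04 m and x of dish_c in the frame of uv_tunnel between -0.03 and 0.03 m and contact force between the fingers and dish_c above 1 N).
Of dish_a, dish_b, dish_c only 2 to 3 are there at a start; the rules pass over those that are not, and their reading is None.
At some moment in a run one of dish_a, dish_b, dish_c may be knocked a few centimetres aside while the robot is not near it.
Once in a run the grip may slacken for a moment while it holds something.
It also fails if it takes over 210 s, if anything falls off the work surface, if the arm or the gripper's body presses on something with over 40 N, if the wrist force passes 120 N, or if a joint passes its speed limit or range.

## Robot

A 6-joint arm with a two-finger parallel gripper is mounted at the origin on the work surface; the furniture and walls round the work are solid. World frame = base frame: x ahead of the robot, y to its left, z up, the work surface at z = 0. Lengths are in m, angles in degrees, forces in N, time in s.
With the tool pointing down it reaches from about 0.375 to 0.975 m from the base axis. Payload 3.8 kg.
Tool frame: the origin (TCP) lies between the finger pads; the fingertips stand 8 mm ahead of it and the grasp point (between the pads) lies 11 mm behind it; y points along the fingers, x is the direction in which the jaws open and shut, and the axes are right-handed (so a half turn about y gives the same grasp; the last joint's range is limited). The gripper opens to 88 mm and grips with 3 to 60 N. Pads are 18 mm wide; open, the fingers measure 123 mm over their backs; the gripper's body (75 mm by 187 mm) begins 45 mm behind the grasp point.
Start: joints at [61.599, 15.12, 91.902, -0, 72.978, -2.114], TCP at [0.299, 0.605, 0.247] pointing down, gripper open.
Joint ranges: [-150.88, 150.88], [-54.13, 125.18], [17.81, 147.31], [-75.09, 255.09], [0, 152.58], [-146.25, 146.25]. Speed limits (degrees/s): [147.25, 147.25, 180, 180, 180, 180].

## Interface

Orientations are given as a 3x3 rotation matrix whose columns are the frame's x, y, z axes.
In Python, from rig import r, viewer gives the robot as it stands.
- The arm moves only by the tool play_rows, never from a script. Its argument "commands" is text: rows parted by semicolons, each of 5 numbers parted by spaces: the shift along the world's x, y, z normalised to -1 to 1, where 1 is 0.15 m, then the turn about the world's z normalised to -1 to 1, where 1 is pi rad, then the opening, from 0 (shut) to 1 (fully open). In form: x y z roll fingers; .... A call has 1 to 12 rows; each row is the pose to reach, as a shift and turn from the pose commanded when the call began, turning the shorter way round; what a row does not reach only later rows make up. A row lasts 1/8 s, in which the tool goes at most 62.5 mm and 10.7 degrees, less where a joint would pass 70% of its speed; a pose out of reach is approached as far as the arm can. A call with a number of a shift or a turn outside -1 to 1 is refused whole. A call with a gripper value outside its range is refused whole. The fingers move at their own pace and stop on an object; "force" is the grip in N (left out, the last holds). Time passes only in rows, so rows that repeat a pose let the fingers close. It gives the time, the measured TCP pose, the force and the opening at its end, in the units of the state.
- r.get_obs(): the state, without advancing time (a new reading comes with each control period).
- viewer.camera(name): name is "scene" or "top" or "wrist"; returns a dict with "frame" (384x512x3 uint8, red, green, blue), "z_map" (384x512 float32, m along the optical axis (not along the pixel's ray), 0 where there is no reading), "mtx" (3x3 intrinsics, pixels), "rvec" (rotation vector, rad) and "tvec" (3), from world to camera coordinates, as OpenCV has them; the wrist camera has in their place "T_tool_cam" (4x4, takes a point from camera to tool coordinates, whose origin is the TCP and whose axes are the tool frame's). Camera axes: x right, y down, z forward; pixel columns grow to the right and rows downward; lengths in m; the calibration is good to about 2 mm. A picture is of the moment at which its call begins: read the wrist's pose just before it.
- r.hand_in(): hands the job in, once; it reports no verdict.
The state is a dict: "time_s": time; "joint_positions": joint angles; "joint_velocities": joint speeds; "joint_efforts": joint torques, N m; "ee_pos": TCP position; "eef_rot": TCP orientation; "contact_force": force on the tool from outside, world axes, zero at the start; "ft_torque": the same for the moment, N m; "opening": finger opening in m.
Only numpy, scipy, OpenCV 4.12 (cv2) and the standard library are available. Lean on these libraries where they do the work, as an engineer would, in place of code of your own. Each camera call takes 0.05 s, during which the arm holds its last target. There are 200 camera calls.

## Working session

There is one attempt and no reset: what is moved stays moved. The work goes in short steps, Python scripts to look and compute and a tool call to move; the robot and the scene stay as the last step left them, time stands still between calls to the robot, and variables do not carry over. Pictures are saved under pics/ and viewed, and the job is handed in when it is done.

Besides the shell and the picture viewer there is one more tool, called after ">>>" as name(argument=value, ...) on one line, values as JSON. play_rows: Moves the arm, as the interface text tells. Its arguments: {"type":"object","properties":{"commands":{"type":"string"},"force":{"type":"number"}},"required":["commands"]}

```bash
ls; mkdir -p pics
cat > h.py <<'E'
from rig import r, viewer
import numpy as np, cv2
def cam(n):
    o=r.get_obs(); c=viewer.camera(n); c['n']=n
    if 'T_tool_cam' in c:
        T=np.eye(4); T[:3,:3]=np.array(o['eef_rot']); T[:3,3]=o['ee_pos']; M=T@np.array(c['T_tool_cam'])
    else:
        R=cv2.Rodrigues(np.array(c['rvec'],float))[0]; M=np.eye(4); M[:3,:3]=R.T; M[:3,3]=-R.T@np.array(c['tvec'],float).ravel()
    c['M']=M; return c
def ray(c,uv,z):
    uv=np.atleast_2d(uv).astype(float); K=np.array(c['mtx'])
    d=np.c_[(uv[:,0]-K[0,2])/K[0,0],(uv[:,1]-K[1,2])/K[1,1],np.ones(len(uv))]@c['M'][:3,:3].T
    o=c['M'][:3,3]; return o+d*((z-o[2])/d[:,2])[:,None]
def cloud(c):
    h,w=c['z_map'].shape; K=np.array(c['mtx']); v,u=np.mgrid[:h,:w]; z=c['z_map']
    P=np.stack([(u-K[0,2])/K[0,0]*z,(v-K[1,2])/K[1,1]*z,z],-1)
    return P@c['M'][:3,:3].T+c['M'][:3,3]
def proj(c,p):
    q=(np.atleast_2d(p)-c['M'][:3,3])@c['M'][:3,:3]; q=q@np.array(c['mtx']).T; return q[:,:2]/q[:,2:]
def save(c,f,crop=None,s=1):
    im=c['frame'][...,::-1]
    if crop: im=im[crop[1]:crop[3],crop[0]:crop[2]]
    cv2.imwrite('pics/'+f,cv2.resize(im,None,fx=s,fy=s,interpolation=cv2.INTER_CUBIC))
E
python3 - <<'E'
from h import *
o=r.get_obs(); print(o['time_s'],o['eef_rot'],o['contact_force'])
for n in('scene','top','wrist'):
    c=cam(n); save(c,n+'0.png',None,1.5); print(n,c['M'].round(3).tolist(),np.array(c['mtx']).round(1).tolist())
E
```

```text
pics
0.0 [[ 4.42836395e-01 -1.00274469e-03 -8.96601875e-01]
 [ 8.96599743e-01 -1.95528660e-03  4.42837529e-01]
 [-2.19716661e-03 -9.99997586e-01  3.31885605e-05]] [0.06530748 0.30027124 0.75838205]
scene [[0.475, -0.576, 0.665, -0.299], [-0.88, -0.298, 0.371, -0.446], [-0.015, -0.761, -0.648, 0.822], [0.0, 0.0, 0.0, 1.0]] [[392.8, 0.0, 254.6], [0.0, 392.8, 195.0], [0.0, 0.0, 1.0]]
top [[-0.001, -0.985, 0.172, 0.293], [-1.0, 0.003, 0.009, 0.0], [-0.009, -0.172, -0.985, 1.19], [0.0, 0.0, 0.0, 1.0]] [[363.0, 0.0, 259.4], [0.0, 363.0, 199.2], [0.0, 0.0, 1.0]]
wrist [[0.444, 0.853, 0.273, 0.228], [0.896, -0.422, -0.137, 0.64], [-0.001, 0.305, -0.952, 0.383], [0.0, 0.0, 0.0, 1.0]] [[285.8, 0.0, 258.0], [0.0, 285.8, 194.6], [0.0, 0.0, 1.0]]
```

View pics/scene0.png

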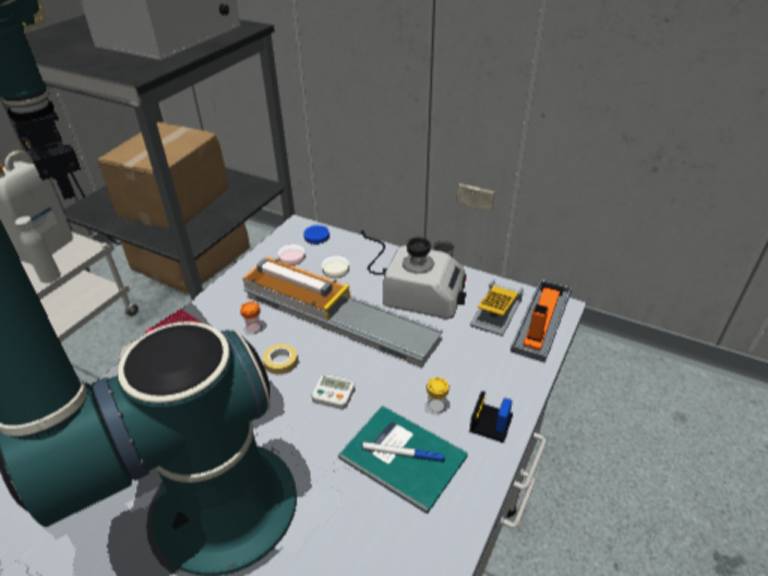

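View pics/top0.png

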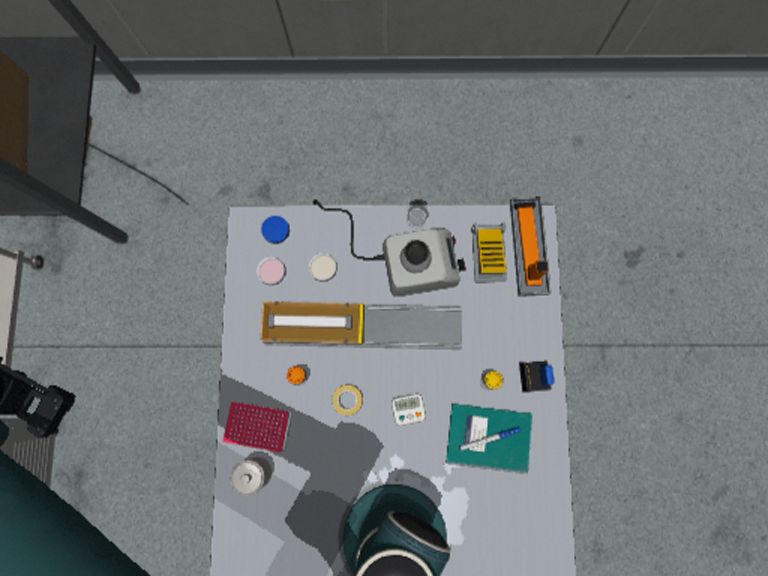

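View pics/wrist0.png

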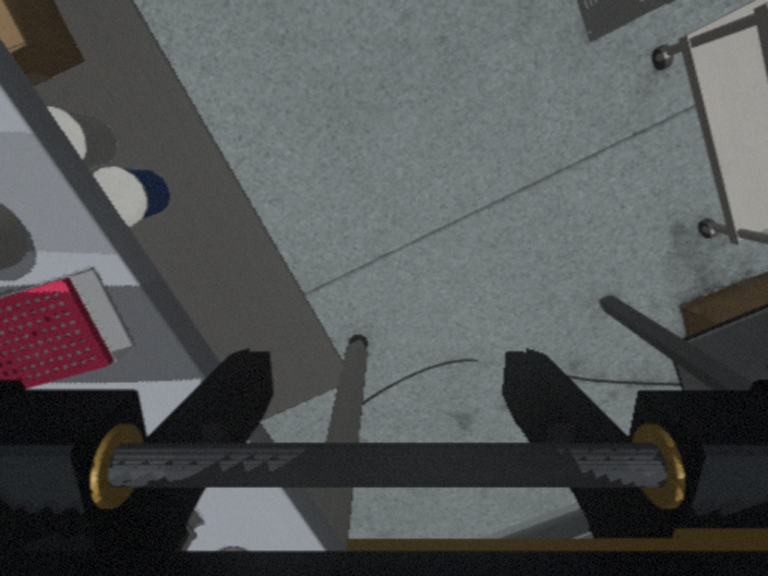

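Run:
```python
from h import *
c=cam('top'); P=cloud(c); im=c['frame']; hsv=cv2.cvtColor(im,cv2.COLOR_RGB2HSV)
save(c,'top_crop.png',(140,125,390,320),3)
def at(n,u,v,z):
    u,v=u/1.5,v/1.5
    print(n,ray(c,(u,v),z)[0].round(3), 'depth pt',P[int(v),int(u)].round(3))
for a in [('pink',271,271,.016),('pale',322,267,.016),('blue',275,230,.016),('cupO',297,375,.058),('cupY',493,380,.058),('beaker',418,213,.03),
 ('lipL',362,305,.058),('lipR',361,342,.058),('bed far R',460,308,.024),('bed near R',460,347,.024),('tunnel far L',264,304,.054),('near L',262,342,.054),
 ('tray1',512,200,.018),('tray2',539,198,.018),('tray3',549,293,.018),('tray4',521,294,.018),('post',538,268,.082),
 ('tre1',473,224,.01),('tre2',505,224,.01),('tre3',506,281,.02),('tre4',475,281,.02),
 ('shL',521,377,.03),('shrib',548,374,.056)]: at(*a)
np.set_printoptions(suppress=True)
```

```text
pink [0.561 0.272 0.016] depth pt [0.563 0.274 0.017]
pale [0.569 0.159 0.016] depth pt [0.57  0.161 0.015]
blue [0.655 0.266 0.016] depth pt [0.656 0.268 0.015]
cupO [0.331 0.201 0.058] depth pt [0.331 0.2   0.059]
cupY [ 0.32  -0.203  0.058] depth pt [ 0.322 -0.202  0.052]
beaker [ 0.688 -0.054  0.03 ] depth pt [ 0.698 -0.053  0.002]
lipL [0.477 0.067 0.058] depth pt [0.479 0.069 0.055]
lipR [0.399 0.069 0.058] depth pt [0.399 0.071 0.058]
bed far R [ 0.475 -0.143  0.024] depth pt [ 0.476 -0.14   0.027]
bed near R [ 0.391 -0.141  0.024] depth pt [ 0.392 -0.138  0.026]
tunnel far L [0.481 0.275 0.054] depth pt [0.482 0.275 0.056]
near L [0.4   0.277 0.054] depth pt [0.405 0.292 0.001]
tray1 [ 0.722 -0.266  0.018] depth pt [ 0.724 -0.265  0.017]
tray2 [ 0.727 -0.327  0.018] depth pt [ 0.727 -0.326  0.018]
tray3 [ 0.509 -0.338  0.018] depth pt [ 0.51  -0.338  0.021]
tray4 [ 0.507 -0.277  0.018] depth pt [ 0.507 -0.276  0.018]
post [ 0.55  -0.3    0.082] depth pt [ 0.551 -0.296  0.087]
tre1 [ 0.669 -0.178  0.01 ] depth pt [ 0.674 -0.179 -0.002]
tre2 [ 0.669 -0.25   0.01 ] depth pt [ 0.664 -0.244  0.028]
tre3 [ 0.536 -0.245  0.02 ] depth pt [ 0.541 -0.249 -0.002]
tre4 [ 0.536 -0.178  0.02 ] depth pt [ 0.542 -0.179 -0.004]
shL [ 0.327 -0.267  0.03 ] depth pt [ 0.329 -0.272  0.005]
shrib [ 0.332 -0.317  0.056] depth pt [ 0.333 -0.315  0.058]
```

View pics/top_crop.png

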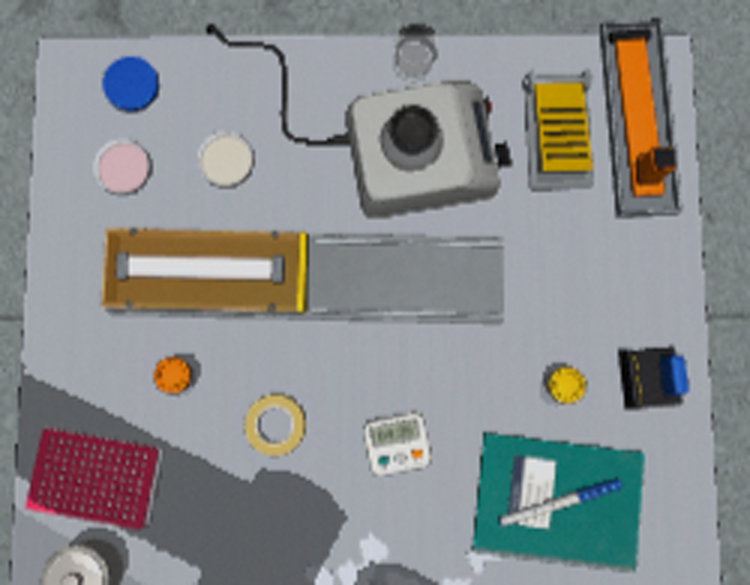

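>>> play_rows(commands="1 -1 0 0.146 1;1 -1 0 0.146 1;1 -1 0 0.146 1;1 -1 0 0.146 1;1 -1 0 0.146 1", force=15)

```text
time_s: 0.82
ee_pos: [0.4503, 0.4535, 0.2465]
eef_rot: [[0.004, -0.0, -1.0], [1.0, -0.0, 0.004], [-0.0, -1.0, 0.0]]
contact_force: [-1.1, -0.3, -0.0]
opening: 0.0883
```

>>> play_rows(commands="0.6 -1 0 0 1;0.6 -1 0 0 1;0.6 -1 0 0 1;0.6 -1 0 0 1;0.6 -1 0 0 1")

```text
time_s: 1.45
ee_pos: [0.5383, 0.3063, 0.2466]
eef_rot: [[-0.0, -0.001, -1.0], [1.0, 0.001, -0.0], [0.001, -1.0, 0.001]]
contact_force: [0.4, 0.6, -0.8]
opening: 0.088
```

>>> play_rows(commands="0 -0.6 0 0 1;0 -0.6 0 0 1;0 -0.6 0 0 1")

```text
time_s: 1.82
ee_pos: [0.5382, 0.2157, 0.2468]
eef_rot: [[0.0, -0.0, -1.0], [1.0, 0.0, 0.0], [0.0, -1.0, 0.0]]
contact_force: [-0.6, 0.7, -0.3]
opening: 0.0882
```

Run:
```python
from h import *
c=cam('wrist'); o=r.get_obs(); print(o['ee_pos'],np.array(o['eef_rot']).round(3).tolist()); save(c,'w1.png',None,1.5); np.savez('w1.npz',**{k:c[k] for k in('frame','z_map','mtx','M')})
```

```text
[0.53833952 0.21660514 0.24681985] [[-0.0, -0.0, -1.0], [1.0, 0.001, -0.0], [0.001, -1.0, 0.0]]
```

View pics/w1.png

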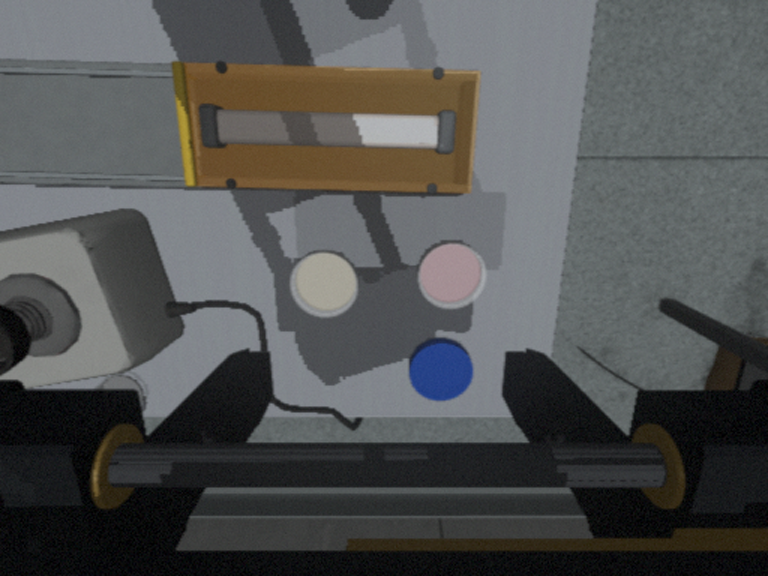

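```bash
cat >> h.py <<'E'
def blob(c,lo,hi,z,amin=200):
    m=cv2.inRange(cv2.cvtColor(c['frame'],cv2.COLOR_RGB2HSV),lo,hi); out=[]
    for k in cv2.findContours(m,cv2.RETR_EXTERNAL,cv2.CHAIN_APPROX_NONE)[0]:
        if cv2.contourArea(k)<amin: continue
        p=ray(c,k[:,0,:]+0.0,z)[:,:2].astype(np.float32)
        e=cv2.minAreaRect(p); out.append((np.round(e[0],4),np.round(e[1],4),round(e[2],1),k[:,0].mean(0).round()))
    return out
E
python3 - <<'E'
from h import *
d=np.load('w1.npz'); c={k:d[k] for k in d}
h=cv2.cvtColor(c['frame'],cv2.COLOR_RGB2HSV)
for u,v in((300,181),(216,187),(123,80)): print(h[v,u])
for n,lo,hi,z in(('pink',(0,35,90),(12,110,255),.016),('pink2',(165,35,90),(180,110,255),.016),('pale',(12,25,140),(35,80,255),.016),('lip',(22,150,120),(32,255,255),.058)):
    for b in blob(c,lo,hi,z): print(n,*b)
for n,u,v,z in(('g1',187,65,.054),('g2',480,71,.054),('g3',471,192,.054),('g4',190,187,.054),('lip far',193,187,.058),('lip near',175,62,.058),('railfar',100,184,.028),('railnear',100,66,.028)):
    print(n,ray(c,(u/1.5,v/1.5),z)[0].round(4))
E
```

```text
[174  31 165]
[ 24  23 168]
[ 24 174 166]
lip [0.4505 0.0709] [0.0063 0.059 ] 88.5 [123.  95.]
g1 [0.3999 0.0777 0.054 ]
g2 [0.4038 0.2805 0.054 ]
g3 [0.4859 0.2791 0.054 ]
g4 [0.482  0.0681 0.054 ]
lip far [0.4817 0.0721 0.058 ]
lip near [0.3987 0.0715 0.058 ]
railfar [ 0.4813 -0.0158  0.028 ]
railnear [0.3958 0.0018 0.028 ]
```

Run:
```python
from h import *
d=np.load('w1.npz'); c={k:d[k] for k in d}
for n,lo,hi,z in(('pink',(165,22,90),(180,70,255),.016),('pale',(16,16,110),(32,60,255),.016),('blue',(110,150,60),(125,255,255),.016)):
    for b in blob(c,lo,hi,z): print(n,*b)
P=cloud(c)
for u,v in((300,181),(216,187)): print(P[v,u])
```

```text
pink [0.5593 0.272 ] [0.0512 0.0511] 89.9 [300. 182.]
pale [0.5676 0.16  ] [0.0518 0.0521] 64.3 [217. 187.]
blue [0.6568 0.2667] [0.0594 0.0617] 81.1 [293. 246.]
[0.55840366 0.27197202 0.01472321]
[0.56641973 0.15932859 0.01530785]
```

>>> play_rows(commands="0.14 0.38 -0.3 0 1;0.14 0.38 -0.8 0 1;0.14 0.38 -1 0 1;0.14 0.38 -1 0 1")

```text
time_s: 2.38
ee_pos: [0.5553, 0.2729, 0.0913]
eef_rot: [[-0.003, -0.01, -1.0], [1.0, -0.004, -0.003], [-0.004, -1.0, 0.01]]
contact_force: [-1.7, 0.2, 0.3]
opening: 0.0884
```

>>> play_rows(commands="0 0 -0.3 0 1;0 0 -0.5 0 1;0 0 -0.567 0 1;0 0 -0.567 0 1;0 0 -0.567 0 0.6;0 0 -0.567 0 0.6;0 0 -0.567 0 0.6;0 0 -0.567 0 0.6;0 0 -0.567 0 0.6")

```text
time_s: 3.5
ee_pos: [0.5606, 0.2724, 0.0127]
eef_rot: [[0.0, 0.001, -1.0], [1.0, 0.001, 0.0], [0.001, -1.0, -0.001]]
contact_force: [0.1, -0.5, 6.7]
opening: 0.0612
```

>>> play_rows(commands="0 0 0 0 0.5;0 0 0.3 0 0.5;0 0 0.7 0 0.5;0 0 0.7 0 0.5")

```text
time_s: 4.0
ee_pos: [0.564, 0.2739, 0.1228]
eef_rot: [[0.0, 0.01, -1.0], [1.0, 0.004, 0.0], [0.004, -1.0, -0.01]]
contact_force: [0.7, 0.7, 0.5]
opening: 0.0612
```

Run:
```python
from h import *
c=cam('wrist'); o=r.get_obs(); print(o['ee_pos'],o['opening']); save(c,'w2.png',None,1.2)
```

```text
[0.56192597 0.27300252 0.11969737] 0.06146530641491359
```

View pics/w2.png

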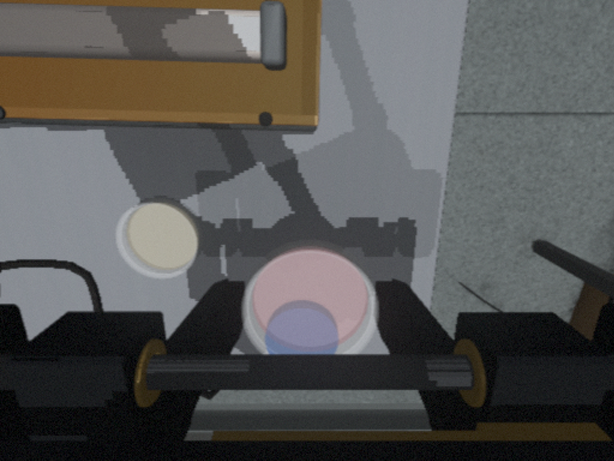

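>>> play_rows(commands="-0.4 0 0.1 0 0.5;-0.803 0 0.1 0 0.5;-0.803 -0.4 0.1 0 0.5;-0.803 -0.8 0.1 0 0.5;-0.803 -0.8 0.1 0 0.5")

```text
time_s: 4.68
ee_pos: [0.4372, 0.1489, 0.1293]
eef_rot: [[0.004, -0.004, -1.0], [1.0, -0.002, 0.004], [-0.002, -1.0, 0.004]]
contact_force: [-0.0, 0.1, -1.0]
opening: 0.0612
```

>>> play_rows(commands="0 -0.4 0 0 0.5;0 -0.8 0 0 0.5;0 -0.937 0 0 0.5;0 -0.937 -0.3 0 0.5;0 -0.937 -0.5 0 0.5;0 -0.937 -0.5 0 0.5;0 -0.937 -0.5 0 0.5")

```text
time_s: 5.55
ee_pos: [0.4398, 0.0121, 0.0568]
eef_rot: [[-0.0, -0.0, -1.0], [1.0, 0.0, -0.0], [0.0, -1.0, 0.0]]
contact_force: [0.2, -0.7, 0.2]
opening: 0.0613
```

Run:
```python
from h import *
c=cam('wrist'); o=r.get_obs(); print(o['ee_pos'],o['opening']); save(c,'w3.png',None,1.5)
c=cam('top'); save(c,'t3.png',(140,125,390,320),3)
```

```text
[0.44048033 0.01207641 0.05749436] 0.06150158953205161
```

View pics/w3.png

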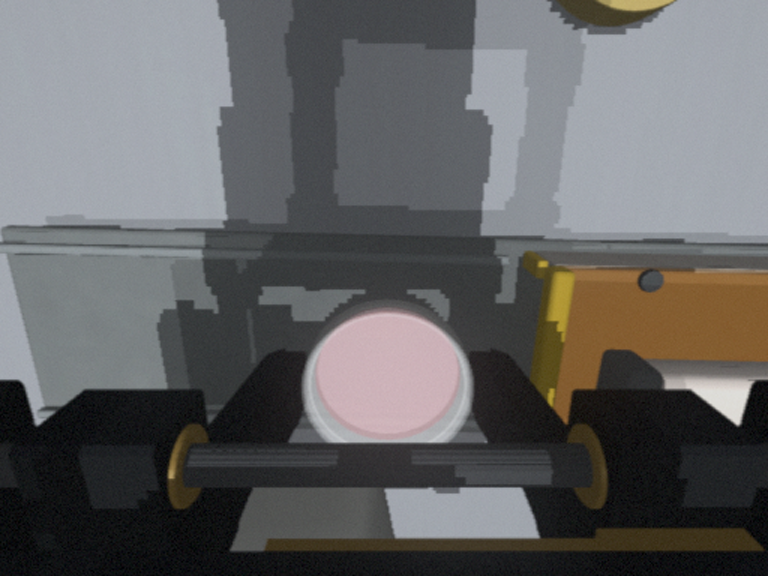

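View pics/t3.png

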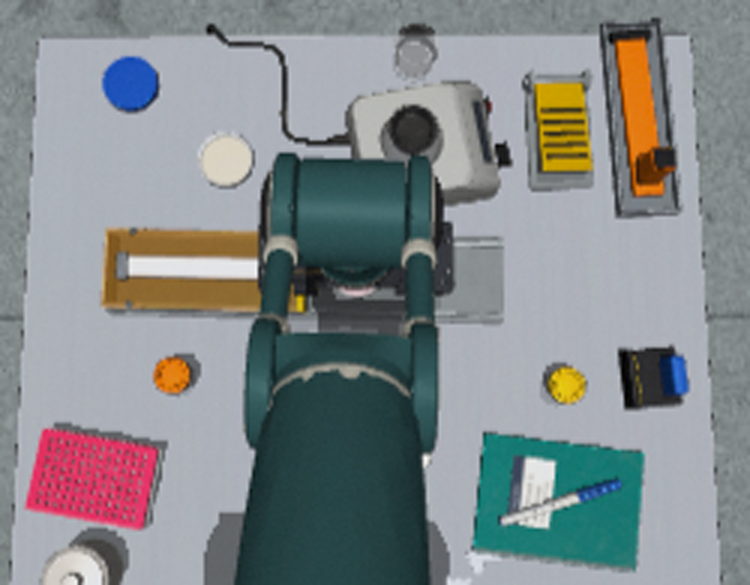

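Run:
```python
from h import *
c=cam('wrist'); o=r.get_obs(); g=c['frame'].astype(int).sum(2)
for u in(30,60,100): print(u,[(v,g[v,u]) for v in range(145,178)])
for u,v in((20,168),(60,166),(300,166),(30,160),(30,154)): print(u,v,ray(c,(u,v),.028)[0].round(4),ray(c,(u,v),.024)[0].round(4))
save(c,'w4.png',(0,130,256,290),3)
```

```text
30 [(145, np.int64(511)), (146, np.int64(499)), (147, np.int64(498)), (148, np.int64(323)), (149, np.int64(246)), (150, np.int64(299)), (151, np.int64(334)), (152, np.int64(326)), (153, np.int64(364)), (154, np.int64(378)), (155, np.int64(383)), (156, np.int64(386)), (157, np.int64(377)), (158, np.int64(383)), (159, np.int64(374)), (160, np.int64(285)), (161, np.int64(348)), (162, np.int64(407)), (163, np.int64(436)), (164, np.int64(443)), (165, np.int64(444)), (166, np.int64(397)), (167, np.int64(285)), (168, np.int64(364)), (169, np.int64(389)), (170, np.int64(381)), (171, np.int64(383)), (172, np.int64(384)), (173, np.int64(387)), (174, np.int64(378)), (175, np.int64(379)), (176, np.int64(383)), (177, np.int64(387))]
60 [(145, np.int64(451)), (146, np.int64(441)), (147, np.int64(428)), (148, np.int64(269)), (149, np.int64(210)), (150, np.int64(263)), (151, np.int64(324)), (152, np.int64(357)), (153, np.int64(389)), (154, np.int64(379)), (155, np.int64(389)), (156, np.int64(386)), (157, np.int64(388)), (158, np.int64(391)), (159, np.int64(384)), (160, np.int64(371)), (161, np.int64
[... 680 characters left out ...]
p.int64(384)), (160, np.int64(385)), (161, np.int64(334)), (162, np.int64(261)), (163, np.int64(379)), (164, np.int64(440)), (165, np.int64(452)), (166, np.int64(448)), (167, np.int64(446)), (168, np.int64(360)), (169, np.int64(335)), (170, np.int64(379)), (171, np.int64(386)), (172, np.int64(386)), (173, np.int64(383)), (174, np.int64(372)), (175, np.int64(383)), (176, np.int64(384)), (177, np.int64(388))]
20 168 [ 0.3985 -0.13    0.028 ] [ 0.3993 -0.1334  0.024 ]
60 166 [ 0.3973 -0.1058  0.028 ] [ 0.3981 -0.1087  0.024 ]
300 166 [0.3974 0.037  0.028 ] [0.3983 0.0376 0.024 ]
30 160 [ 0.3936 -0.1228  0.028 ] [ 0.3944 -0.126   0.024 ]
30 154 [ 0.3901 -0.1219  0.028 ] [ 0.3908 -0.1251  0.024 ]
```

View pics/w4.png

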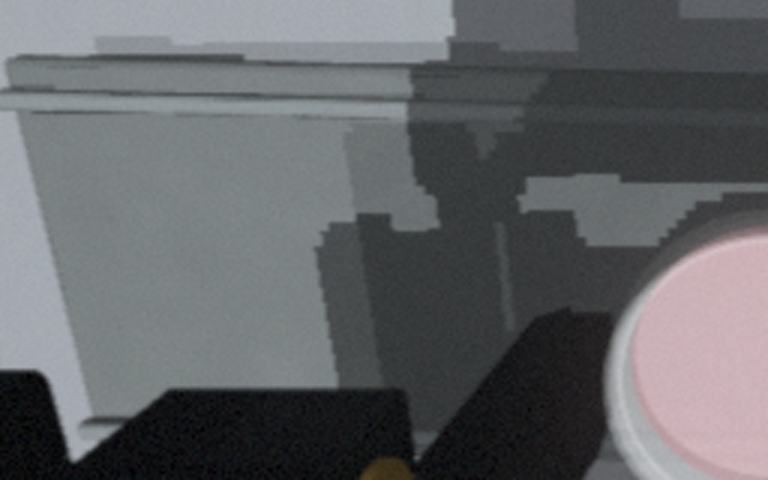

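Run:
```python
from h import *
d=np.load('w1.npz'); c={k:d[k] for k in d}; g=c['frame'].astype(int).sum(2)
for u in(8,40,80,105):
    for rng in((36,56),(112,132)): print(u,rng,[int(x) for x in g[rng[0]:rng[1],u]])
for v in(40,42,44,46,48,118,120,122,124,126): print(v,[ray(c,(u,v),.028)[0].round(4)[:2].tolist() for u in(8,105)],ray(c,(105,v),.024)[0].round(4)[0])
c=cam('wrist'); P=cloud(c); print([ (v,P[v,60].round(3).tolist()) for v in range(146,180,2)])
```

```text
8 (36, 56) [405, 389, 389, 332, 293, 305, 299, 305, 275, 330, 346, 332, 209, 193, 293, 304, 311, 309, 314, 298]
8 (112, 132) [315, 300, 271, 333, 340, 272, 299, 312, 304, 268, 241, 379, 396, 399, 400, 411, 404, 400, 403, 403]
40 (36, 56) [410, 401, 394, 391, 309, 288, 316, 310, 312, 290, 344, 359, 328, 215, 295, 308, 308, 309, 315, 301]
40 (112, 132) [312, 309, 292, 293, 349, 347, 286, 304, 310, 315, 270, 211, 244, 379, 403, 399, 402, 409, 394, 402]
80 (36, 56) [408, 397, 407, 400, 404, 341, 301, 315, 314, 312, 286, 336, 344, 324, 209, 198, 288, 317, 309, 312]
80 (112, 132) [320, 307, 320, 303, 274, 350, 334, 269, 298, 298, 301, 261, 193, 256, 378, 405, 407, 401, 402, 408]
105 (36, 56) [406, 393, 404, 395, 404, 385, 289, 290, 313, 305, 310, 311, 353, 349, 316, 228, 299, 309, 315, 318]
105 (112, 132) [313, 300, 311, 301, 283, 351, 357, 339, 228, 290, 316, 309, 251, 258, 377, 407, 400, 414, 399, 406]
40 [[0.3917, -0.0627], [0.3918, 0.0454]] 0.3911
42 [[0.3937, -0.0633], [0.3938, 0.0451]] 0.3931
44 [[0.3957, -0.0638], [0.3959, 0.0447]] 0.3951
46 [[0.3977, -0.0643], [0.3979, 0.0444]] 0.3972
48 [[0.3998, -0.0649], [0.3999, 0.0441]] 0.3992
118 [[0.4758, -0.0853], [0.4759, 0.0315]] 0.4761
120 [[0.4781, -0.0859], [0.4783, 0.0311]] 0.4785
122 [[0.4805, -0.0865], [0.4806, 0.0308]] 0.4809
124 [[0.4828, -0.0872], [0.483, 0.0304]] 0.4832
126 [[0.4852, -0.0878], [0.4853, 0.03]] 0.4856
[(146, [0.39, -0.123, -0.0]), (148, [0.391, -0.124, -0.001]), (150, [0.389, -0.108, 0.022]), (152, [0.39, -0.108, 0.023]), (154, [0.391, -0.107, 0.024]), (156, [0.392, -0.108, 0.023]), (158, [0.394, -0.109, 0.023]), (160, [0.395, -0.108, 0.024]), (162, [0.395, -0.107, 0.027]), (164, [0.396, -0.105, 0.028]), (166, [0.398, -0.106, 0.027]), (168, [0.4, -0.11, 0.023]), (170, [0.401, -0.11, 0.023]), (172, [0.403, -0.111, 0.022]), (174, [0.403, -0.111, 0.023]), (176, [0.405, -0.111, 0.023]), (178, [0.406, -0.112, 0.023])]
```

>>> play_rows(commands="-0.02 0 -0.08 0 0.5;-0.02 0 -0.13 0 0.5;-0.02 0 -0.13 0 0.5;-0.02 0 -0.13 0 0.8;-0.02 0 -0.13 0 0.8;-0.02 0 -0.13 0 0.8;-0.02 0 0.1 0 0.8;-0.02 0 0.5 0 0.8;-0.02 0 0.6 0 1")

```text
time_s: 6.88
ee_pos: [0.4394, 0.0116, 0.1509]
eef_rot: [[0.0, 0.008, -1.0], [1.0, -0.0, 0.0], [-0.0, -1.0, -0.008]]
contact_force: [0.4, 0.7, -0.7]
opening: 0.0787
```

Run:
```python
from h import *
c=cam('wrist'); o=r.get_obs(); print(o['ee_pos'],o['opening']); save(c,'w5.png',None,1.5)
for b in blob(c,(165,22,90),(180,70,255),.040): print(*b)
c=cam('top'); save(c,'t5.png',(140,125,390,320),3)
for b in blob(c,(16,16,110),(32,60,255),.016,60): print(*b)
```

```text
[0.43936919 0.01155624 0.15104595] 0.08252422164035413
[0.4342 0.0119] [0.0518 0.051 ] 89.9 [258. 187.]
[0.3352 0.1772] [0.022  0.0198] 9.5 [467.  67.]
[0.2651 0.0341] [0.1586 0.0228] 87.6 [252. 271.]
[0.5678 0.1581] [0.0532 0.0511] 89.8 [215. 178.]
```

View pics/w5.png

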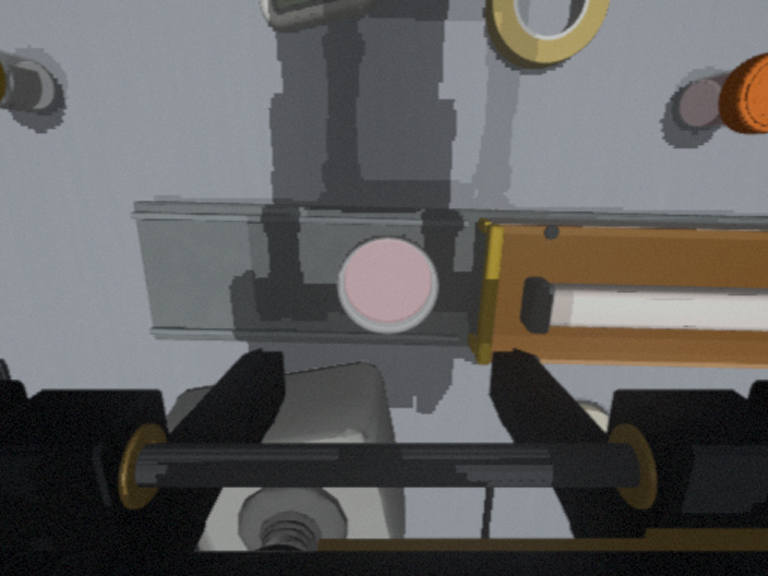

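>>> play_rows(commands="0 0.4 0 0 0.88;0 0.8 0 0 0.88;0.2 0.987 0 0 0.88;0.6 0.987 0 0 0.88;0.877 0.987 -0.1 0 0.88;0.877 0.987 -0.3 0 0.88;0.877 0.987 -0.3 0 0.88")

```text
time_s: 7.85
ee_pos: [0.5641, 0.1587, 0.0961]
eef_rot: [[0.0, -0.01, -1.0], [1.0, -0.002, 0.0], [-0.002, -1.0, 0.01]]
contact_force: [-0.6, 0.5, 0.4]
opening: 0.0774
```

Run:
```python
from h import *
c=cam('wrist'); o=r.get_obs(); print(o['ee_pos'],o['opening']); save(c,'w6.png',None,1.2)
for b in blob(c,(16,16,110),(32,60,255),.016): print(*b)
```

```text
[0.56521793 0.15899728 0.09812978] 0.07755678236210317
[0.567  0.1585] [0.0511 0.0511] 45.4 [258. 208.]
```

View pics/w6.png

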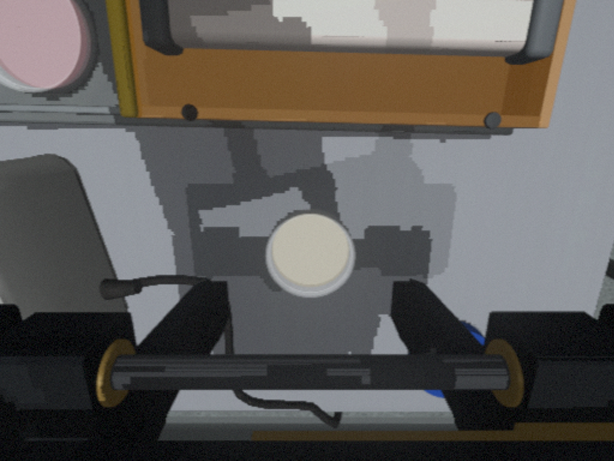

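>>> play_rows(commands="0 0 -0.3 0 0.88;0 0 -0.5 0 0.88;0 0 -0.6 0 0.88;0 0 -0.6 0 0.88;0 0 -0.6 0 0.5;0 0 -0.6 0 0.5;0 0 -0.6 0 0.5;0 0 -0.6 0 0.5;0 0 -0.4 0 0.5;0 0 -0.1 0 0.5;0 0 0.2 0 0.5;0 0 0.2 0 0.5")

```text
time_s: 9.4
ee_pos: [0.5714, 0.1605, 0.1366]
eef_rot: [[0.0, 0.009, -1.0], [1.0, 0.002, 0.0], [0.002, -1.0, -0.009]]
contact_force: [1.6, 0.1, -0.6]
opening: 0.0612
```

>>> play_rows(commands="-0.4 0 0 0 0.5;-0.8 0 0 0 0.5;-0.887 -0.4 0 0 0.5;-0.887 -0.8 0 0 0.5;-0.887 -0.8 0 0 0.5")

```text
time_s: 10.02
ee_pos: [0.4336, 0.0367, 0.1305]
eef_rot: [[0.006, -0.002, -1.0], [1.0, -0.001, 0.006], [-0.001, -1.0, 0.002]]
contact_force: [0.1, 0.1, -1.1]
opening: 0.0612
```

>>> play_rows(commands="0 -0.4 0 0 0.5;0 -0.8 0 0 0.5;0 -0.8 -0.2 0 0.5;0 -0.8 -0.5 0 0.5;0 -0.8 -0.5 0 0.5;0 -0.8 -0.5 0 0.5")

```text
time_s: 10.78
ee_pos: [0.4354, -0.0797, 0.057]
eef_rot: [[-0.001, -0.0, -1.0], [1.0, 0.0, -0.001], [0.0, -1.0, 0.0]]
contact_force: [-0.4, -0.3, -0.2]
opening: 0.0613
```

Run:
```python
from h import *
c=cam('wrist'); o=r.get_obs(); print(o['ee_pos'],o['opening']); save(c,'w7.png',None,1.5)
for b in blob(c,(165,22,90),(180,70,255),.040): print(*b)
```

```text
[ 0.43619614 -0.07992167  0.05783297] 0.061135103400123854
[0.4288 0.004 ] [0.047  0.0518] 15.3 [397. 231.]
```

View pics/w7.png

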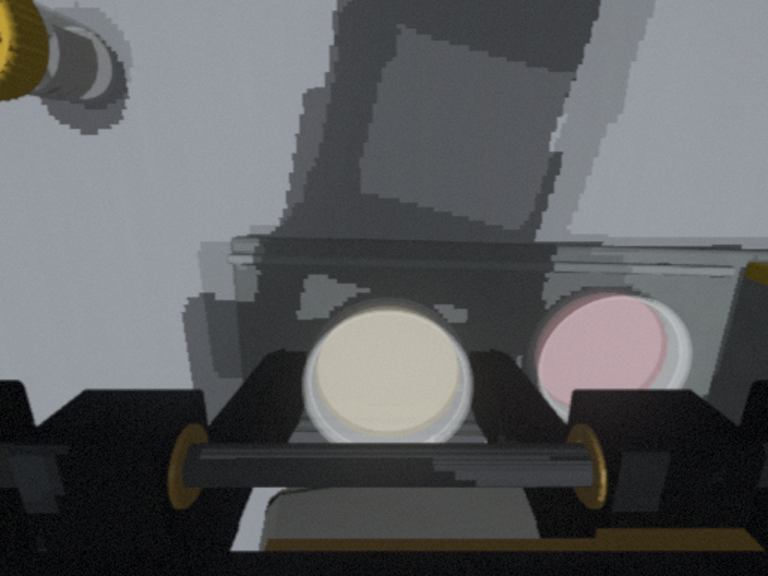

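>>> play_rows(commands="0 -0.03 -0.08 0 0.5;0 -0.03 -0.13 0 0.5;0 -0.03 -0.13 0 0.5;0 -0.03 -0.13 0 0.8;0 -0.03 -0.13 0 0.8;0 -0.03 -0.13 0 0.8;0 -0.03 0.1 0 0.8;0 -0.03 0.5 0 0.8;0 -0.03 0.7 0 1;0 -0.03 0.7 0 1")

```text
time_s: 12.08
ee_pos: [0.4373, -0.0854, 0.1647]
eef_rot: [[0.0, 0.007, -1.0], [1.0, -0.002, 0.0], [-0.002, -1.0, -0.007]]
contact_force: [-0.1, -1.0, -0.3]
opening: 0.0872
```

Run:
```python
from h import *
c=cam('wrist'); o=r.get_obs(); print(o['ee_pos'],o['opening']); save(c,'w8.png',None,1.5)
for b in blob(c,(165,22,90),(180,70,255),.040)+blob(c,(16,16,90),(32,60,255),.04): print(*b)
```

```text
[ 0.43571331 -0.08496969  0.16254684] 0.08790860020242067
[0.4341 0.0072] [0.0526 0.0516] 90.0 [356. 185.]
[ 0.4332 -0.0849] [0.0516 0.0515] 70.6 [259. 184.]
```

View pics/w8.png

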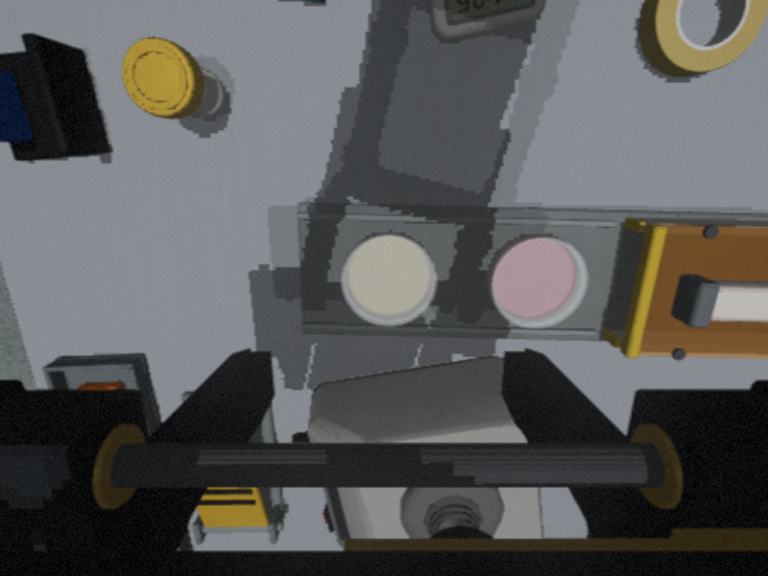

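>>> play_rows(commands="0 -0.4 0.4 -0.06 1;0 -0.93 0.6 -0.12 1;0 -0.93 0.6 -0.18 1;0 -0.93 0.6 -0.24 1;0 -0.93 0.6 -0.3 1;0 -0.93 0.6 -0.36 1;0 -0.93 0.6 -0.42 1;0 -0.93 0.6 -0.48 1;0 -0.93 0.6 -0.5 1;0 -0.93 0.6 -0.5 1")

```text
time_s: 13.38
ee_pos: [0.434, -0.2237, 0.2491]
eef_rot: [[1.0, -0.004, -0.001], [0.001, 0.002, 1.0], [-0.004, -1.0, 0.002]]
contact_force: [-0.5, -0.4, 0.3]
opening: 0.0883
```

>>> play_rows(commands="0.3 -0.5 0 0 1;0.8 -0.5 0 0 1;0.8 -0.5 0 0 1;0.8 -0.5 0 0 1")

```text
time_s: 13.88
ee_pos: [0.5557, -0.2993, 0.2493]
eef_rot: [[1.0, -0.003, -0.002], [0.002, 0.002, 1.0], [-0.003, -1.0, 0.002]]
contact_force: [0.2, -0.7, 0.2]
opening: 0.0881
```

Run:
```python
from h import *
c=cam('wrist'); o=r.get_obs(); print(o['ee_pos'],np.array(o['eef_rot']).round(3).tolist(),o['joint_positions']); save(c,'w9.png',None,1.5)
np.savez('w9.npz',**{k:c[k] for k in('frame','z_map','mtx','M')})
for b in blob(c,(5,150,80),(14,255,255),.086,80): print(*b)
P=cloud(c); h=cv2.cvtColor(c['frame'],cv2.COLOR_RGB2HSV)
m=(P[...,2]>.078)&(P[...,2]<.095)&(P[...,1]<-.2)&(P[...,0]<.62); print(m.sum(),P[m].mean(0) if m.any() else 0)
if m.any(): print(cv2.minAreaRect(P[m][:,:2].astype(np.float32)))
```

```text
[ 0.55454677 -0.29893377  0.24954319] [[1.0, -0.003, -0.001], [0.001, 0.002, 1.0], [-0.003, -1.0, 0.002]] [-3.05871350e+01  1.03325847e+01  9.73891974e+01 -1.06548576e-02
  7.24923023e+01 -3.06610419e+01]
[ 0.606 -0.286] [0.1434 0.0274] 4.0 [297. 167.]
519 [ 0.55359285 -0.30543083  0.08607643]
((0.5534712076187134, -0.30697888135910034), (0.02603263035416603, 0.02600516937673092), 8.278287887573242)
```

View pics/w9.png

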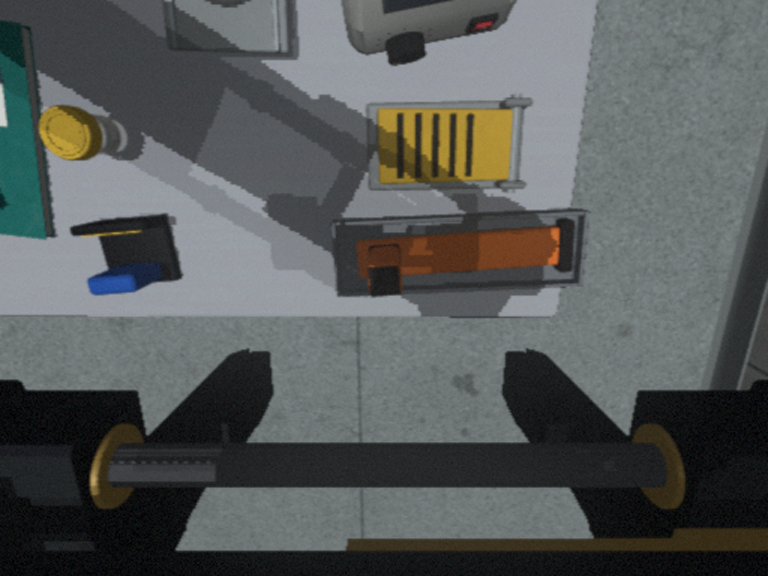

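Run:
```python
from h import *
d=np.load('w9.npz'); c={k:d[k] for k in d}
def a(n,u,v,z): print(n,ray(c,(u/1.5,v/1.5),z)[0][:2].round(4))
a('blade near+y',358,240,.016);a('blade head+y',556,228,.016);a('blade near-y',358,279,.016);a('blade head -y',558,268,.016)
a('head corner',559,219,.020);a('head corner',573,219,.02);a('head',559,270,.02)
for n,u,v in(('t1',333,221),('t2',586,210),('t3',580,285),('t4',338,296)): a(n,u,v,.018)
for n,u,v in(('post1',370,269),('post2',400,267),('post3',371,295),('post4',401,293)): a(n,u,v,.086)
for n,u,v,z in(('ped toe1',377,113,.051),('toe2',381,184,.051),('hinge1',512,107,.02),('hinge2',512,180,.02)): a(n,u,v,z)
save(c,'w9c.png',(210,60,400,210),4)
```

```text
blade near+y [ 0.5298 -0.2907]
blade head+y [ 0.7015 -0.28  ]
blade near-y [ 0.5291 -0.3262]
blade head -y [ 0.7076 -0.3158]
head corner [ 0.7016 -0.2717]
head corner [ 0.7135 -0.2717]
head [ 0.7071 -0.3166]
t1 [ 0.5088 -0.2739]
t2 [ 0.7244 -0.2644]
t3 [ 0.7284 -0.331 ]
t4 [ 0.5108 -0.3416]
post1 [ 0.543  -0.2987]
post2 [ 0.5647 -0.2972]
post3 [ 0.5435 -0.3185]
post4 [ 0.5656 -0.3169]
ped toe1 [ 0.5479 -0.1909]
toe2 [ 0.5506 -0.241 ]
hinge1 [ 0.6538 -0.1838]
hinge2 [ 0.6587 -0.2396]
```

View pics/w9c.png

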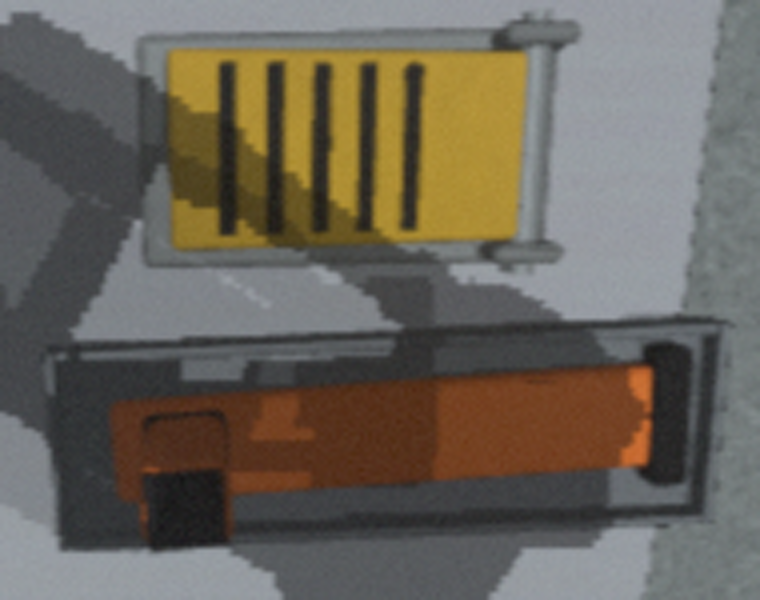

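>>> play_rows(commands="0 -0.063 -0.4 0.019 1;0 -0.063 -0.8 0.019 1;0 -0.063 -1 0.019 1;0 -0.063 -1 0.019 1", force=45)

```text
time_s: 14.42
ee_pos: [0.5511, -0.3067, 0.098]
eef_rot: [[0.998, -0.007, -0.06], [0.06, 0.004, 0.998], [-0.007, -1.0, 0.005]]
contact_force: [-0.1, 1.0, 1.3]
opening: 0.0882
```

>>> play_rows(commands="0 0 -0.2 0 1;0 0 -0.34 0 1;0 0 -0.34 0 1;0 0 -0.34 0 0.5;0 0 -0.34 0 0.2;0 0 -0.34 0 0.1;0 0 -0.34 0 0.1;0 0 -0.34 0 0.1;0 0 -0.34 0 0.1;0 0 -0.34 0 0.1")

```text
time_s: 15.68
ee_pos: [0.5548, -0.3087, 0.0506]
eef_rot: [[0.998, -0.0, -0.06], [0.06, 0.0, 0.998], [-0.0, -1.0, 0.0]]
contact_force: [0.2, 0.1, -0.0]
opening: 0.0256
```

>>> play_rows(commands="0 0 0 0 0.1;0 0 0.2 0 0.1;0 0 0.5 0 0.1;0 0 0.8 0 0.1;0 0 0.8 0 0.1")

```text
time_s: 16.3
ee_pos: [0.5578, -0.3104, 0.1755]
eef_rot: [[0.998, 0.008, -0.059], [0.06, -0.005, 0.998], [0.008, -1.0, -0.005]]
contact_force: [-0.4, -0.0, -1.6]
opening: 0.0256
```

Run:
```python
from h import *
c=cam('wrist'); o=r.get_obs(); print(o['ee_pos'],o['opening'],o['contact_force']); save(c,'w10.png',None,1.2)
c=cam('scene'); save(c,'s10.png',(260,140,420,300),4)
```

```text
[ 0.5561104  -0.30941123  0.17247003] 0.0258697749741097 [ 0.1911299   1.25387298 -1.70621298]
```

View pics/w10.png

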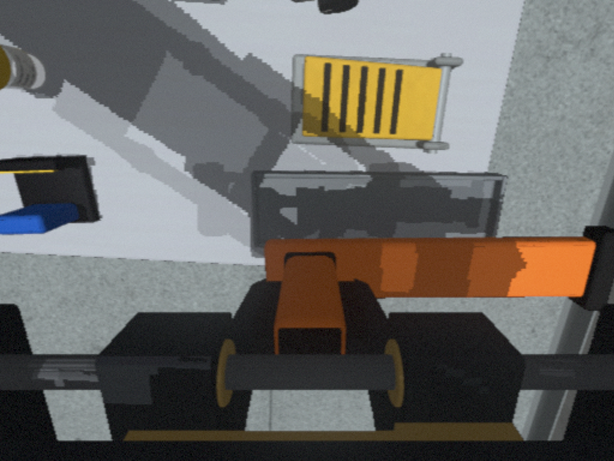

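View pics/s10.png

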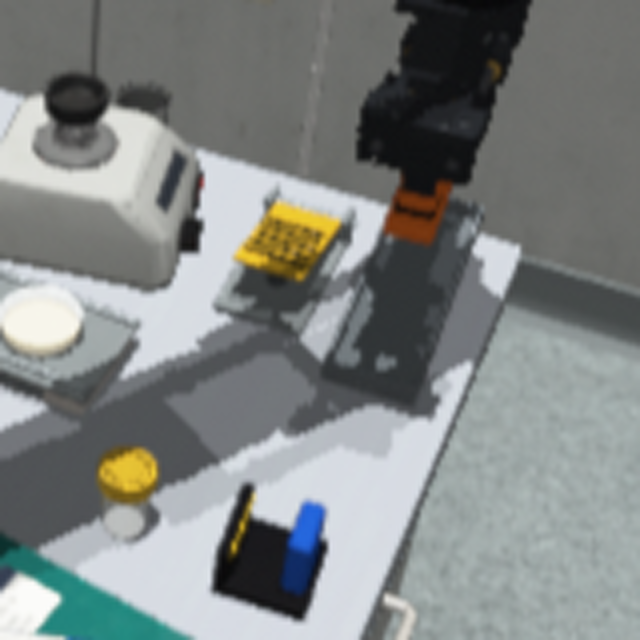

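>>> play_rows(commands="-0.4 0 0 0 0.1;-0.827 0.097 0 0.05 0.1;-0.827 0.097 0 0.1 0.1;-0.827 0.097 0 0.155 0.1;-0.827 0.097 0 0.21 0.1;-0.827 0.097 0 0.265 0.1;-0.827 0.097 0 0.32 0.1;-0.827 0.097 0 0.375 0.1;-0.827 0.097 0 0.43 0.1;-0.827 0.097 0 0.474 0.1;-0.827 0.097 0 0.474 0.1;-0.827 0.097 -0.2 0.474 0.1")

```text
time_s: 17.9
ee_pos: [0.4321, -0.2951, 0.1412]
eef_rot: [[0.025, 0.003, -1.0], [1.0, -0.002, 0.025], [-0.002, -1.0, -0.003]]
contact_force: [0.8, -0.4, -2.6]
opening: 0.0254
```

Run:
```python
from h import *
c=cam('wrist'); o=r.get_obs(); print(o['ee_pos'],o['opening'],np.array(o['eef_rot'])[:,0].round(3)); save(c,'w11.png',None,1.5)
P=cloud(c)
np.savez('w11.npz',**{k:c[k] for k in('frame','z_map','mtx','M')})
c=cam('top'); save(c,'t11.png',(240,160,390,290),4)
```

```text
[ 0.4287425  -0.29255469  0.13554847] 0.025466680680971666 [0.025 1.    0.004]
```

View pics/w11.png

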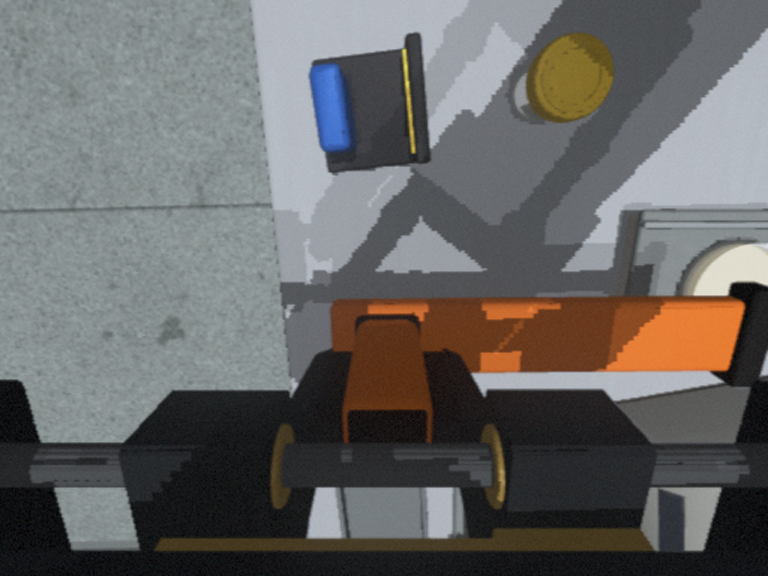

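View pics/t11.png

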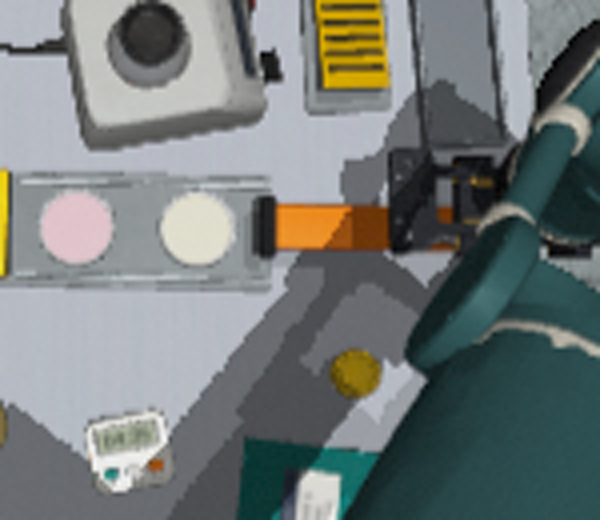

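>>> play_rows(commands="0 0 -0.2 0 0.1;0 0 -0.35 0 0.1;0 0 -0.42 0 0.1;0 0 -0.44 0 0.1;0 0 -0.44 0 0.1")

```text
time_s: 18.62
ee_pos: [0.4313, -0.2945, 0.0752]
eef_rot: [[0.022, 0.001, -1.0], [1.0, -0.0, 0.022], [-0.0, -1.0, -0.001]]
contact_force: [-0.7, -0.2, -1.6]
opening: 0.0252
```

Run:
```python
from h import *
c=cam('wrist'); o=r.get_obs(); print(o['ee_pos'],o['opening'],o['contact_force'],o['ft_torque']); save(c,'w12.png',None,1.2)
c=cam('scene'); save(c,'s12.png',(180,150,400,290),3.5)
```

```text
[ 0.43153657 -0.29466282  0.07555893] 0.02527124314486774 [-0.03482517 -0.84783041 -2.17548012] [-0.00457756  0.0140359  -0.0039531 ]
```

View pics/w12.png

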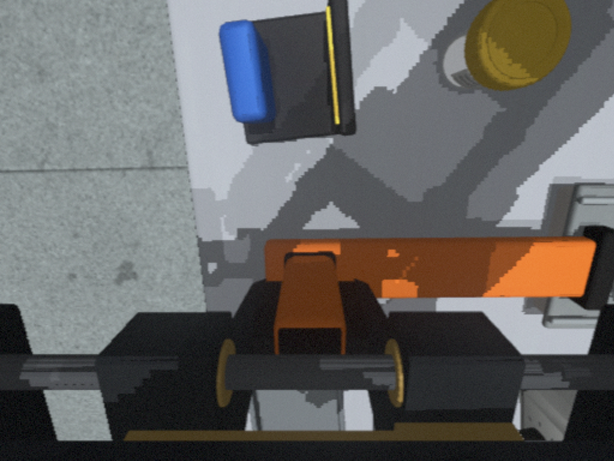

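View pics/s12.png

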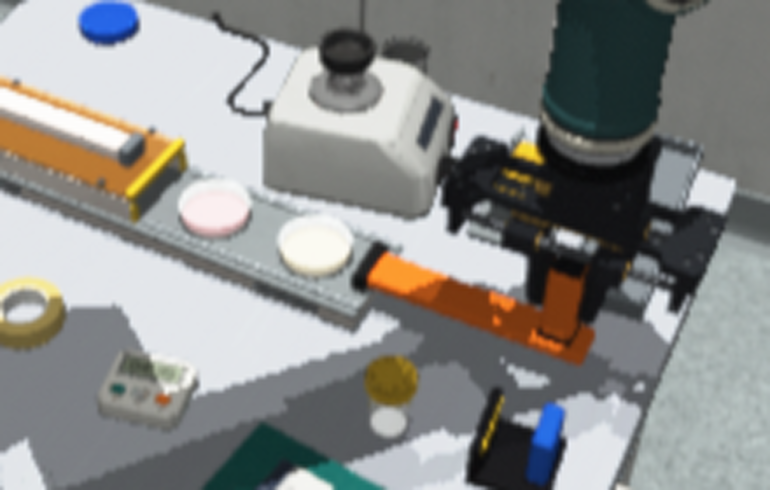

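>>> play_rows(commands="0 0 -0.023 0 0.1;0.002 0.09 -0.023 0 0.1;0.004 0.18 -0.023 0 0.1;0.006 0.27 -0.023 0 0.1;0.008 0.36 -0.023 0 0.1;0.01 0.45 -0.023 0 0.1;0.012 0.54 -0.023 0 0.1;0.014 0.63 -0.023 0 0.1;0.016 0.72 -0.023 0 0.1;0.018 0.81 -0.023 0 0.1;0.02 0.9 -0.023 0 0.1;0.02 0.9 -0.023 0 0.1")

```text
time_s: 20.23
ee_pos: [0.4337, -0.1581, 0.0711]
eef_rot: [[0.021, -0.0, -1.0], [1.0, 0.0, 0.021], [0.0, -1.0, 0.0]]
contact_force: [-0.2, 0.3, -1.4]
opening: 0.0257
```

Run:
```python
from h import *
c=cam('wrist'); o=r.get_obs(); print(o['ee_pos'],o['opening'],o['contact_force'],o['ft_torque']); save(c,'w13.png',None,1.2)
c=cam('scene'); save(c,'s13.png',(150,140,370,280),3.5)
```

```text
[ 0.43389571 -0.15865983  0.07113912] 0.025461264900204436 [ 0.73356075 -0.03309757 -2.15629965] [-0.05147208  0.03044194  0.04941512]
```

View pics/w13.png

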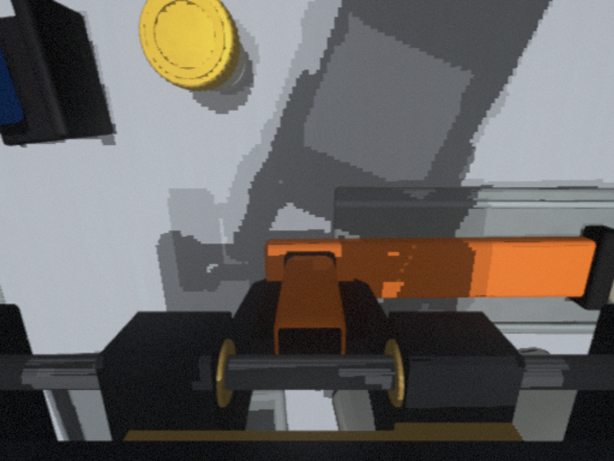

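View pics/s13.png

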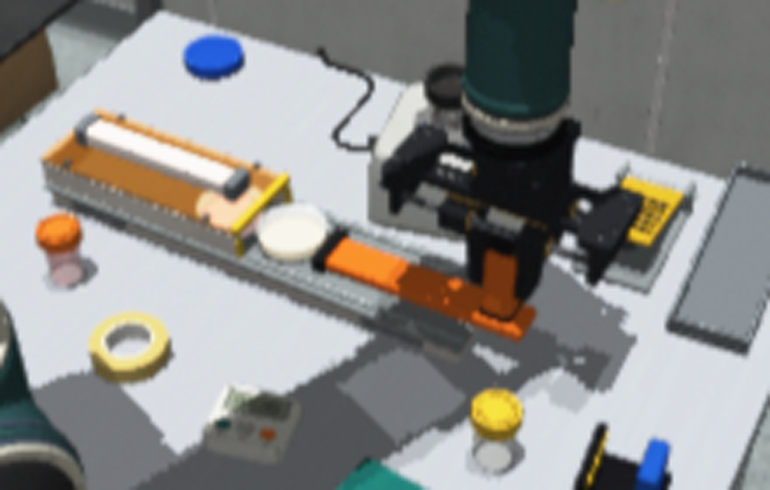

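>>> play_rows(commands="0.002 0.08 0 0 0.1;0.004 0.16 0 0 0.1;0.006 0.24 0 0 0.1;0.008 0.32 0 0 0.1;0.01 0.4 0 0 0.1;0.012 0.48 0 0 0.1;0.014 0.56 0 0 0.1;0.016 0.64 0 0 0.1;0.018 0.72 0 0 0.1;0.02 0.8 0 0 0.1;0.02 0.86 0 0 0.1;0.02 0.86 0 0 0.1")

```text
time_s: 21.82
ee_pos: [0.4368, -0.0296, 0.0711]
eef_rot: [[0.021, -0.0, -1.0], [1.0, 0.0, 0.021], [0.0, -1.0, 0.0]]
contact_force: [-0.7, -0.3, -0.9]
opening: 0.0259
```

>>> play_rows(commands="0 0.02 0 0 0.1;0 0.04 0 0 0.1;0 0.055 0 0 0.1;0 0.07 0 0 0.1;0 0.07 0 0 0.1")

```text
time_s: 22.45
ee_pos: [0.4369, -0.0196, 0.0712]
eef_rot: [[0.022, -0.0, -1.0], [1.0, 0.0, 0.022], [0.0, -1.0, 0.0]]
contact_force: [-0.2, -0.5, -1.5]
opening: 0.0257
```

Commanded y is now −0.019; creep on towards the stop, watching the force.

>>> play_rows(commands="0 0.01 0 0 0.1;0 0.015 0 0 0.1;0 0.02 0 0 0.1;0 0.02 0 0 0.1")

```text
time_s: 22.95
ee_pos: [0.4374, -0.018, 0.0717]
eef_rot: [[0.021, 0.001, -1.0], [1.0, -0.003, 0.021], [-0.003, -1.0, -0.001]]
contact_force: [-1.1, -7.5, 1.0]
opening: 0.0258
```

Run:
```python
from h import *
c=cam('wrist'); o=r.get_obs(); print(o['ee_pos'],o['opening'],o['contact_force'],o['ft_torque']); save(c,'w14.png',None,1.5)
c=cam('scene'); save(c,'s14.png',(150,140,300,240),5)
```

```text
[ 0.43736806 -0.01801875  0.07162145] 0.025628492488697956 [ 0.0179547  -7.1840182  -0.58514771] [-1.14368062  0.1639711   0.062456  ]
```

View pics/w14.png

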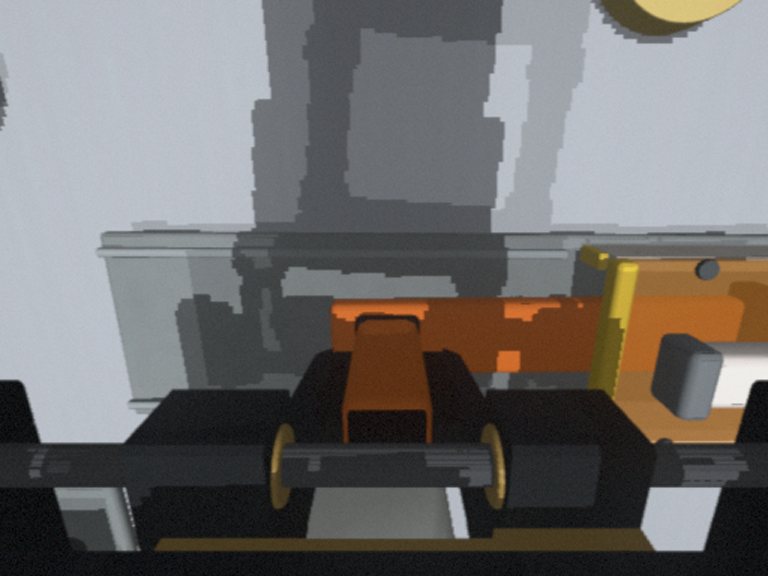

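View pics/s14.png

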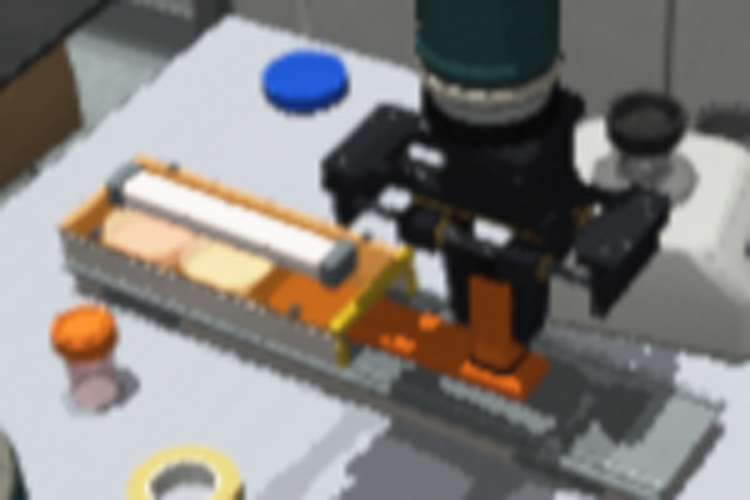

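>>> play_rows(commands="0 -0.1 0.007 0 0.1;-0.005 -0.3 0.007 0 0.1;-0.01 -0.5 0.007 0 0.1;-0.015 -0.7 0.007 0 0.1;-0.02 -0.93 0.007 0 0.1;-0.02 -0.93 0.007 0 0.1")

```text
time_s: 23.8
ee_pos: [0.4341, -0.1583, 0.0725]
eef_rot: [[0.026, 0.001, -1.0], [1.0, -0.0, 0.026], [-0.0, -1.0, -0.001]]
contact_force: [-0.3, 0.1, -1.9]
opening: 0.0255
```

>>> play_rows(commands="-0.005 -0.3 0 0 0.1;-0.01 -0.6 0 0 0.1;-0.02 -0.93 0 0 0.1;-0.02 -0.93 0.1 0 0.1;-0.02 -0.93 0.4 0 0.1;-0.02 -0.93 0.65 0 0.1;-0.02 -0.93 0.65 0 0.1")

```text
time_s: 24.68
ee_pos: [0.4332, -0.2959, 0.1736]
eef_rot: [[0.021, 0.006, -1.0], [1.0, -0.004, 0.021], [-0.003, -1.0, -0.006]]
contact_force: [0.4, -0.0, -2.0]
opening: 0.0258
```

Run:
```python
from h import *
c=cam('wrist'); o=r.get_obs(); print(o['ee_pos'],o['opening'],np.array(o['eef_rot'])[:,0].round(3)); save(c,'w15.png',None,1.2)
c=cam('scene'); save(c,'s15.png',(150,100,400,290),3)
```

```text
[ 0.43188743 -0.29504114  0.17117836] 0.02547972384131491 [ 0.021  1.    -0.001]
```

View pics/w15.png

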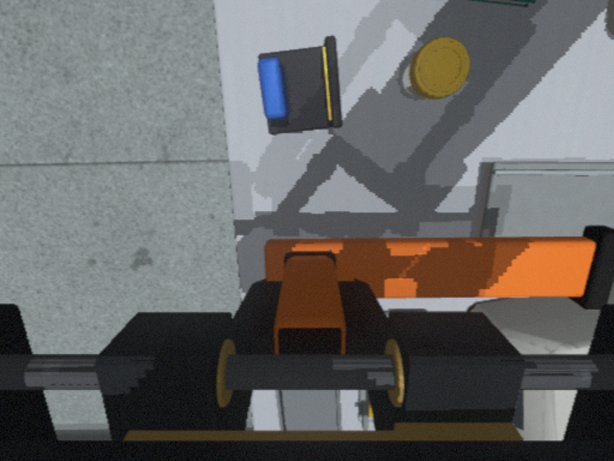

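View pics/s15.png

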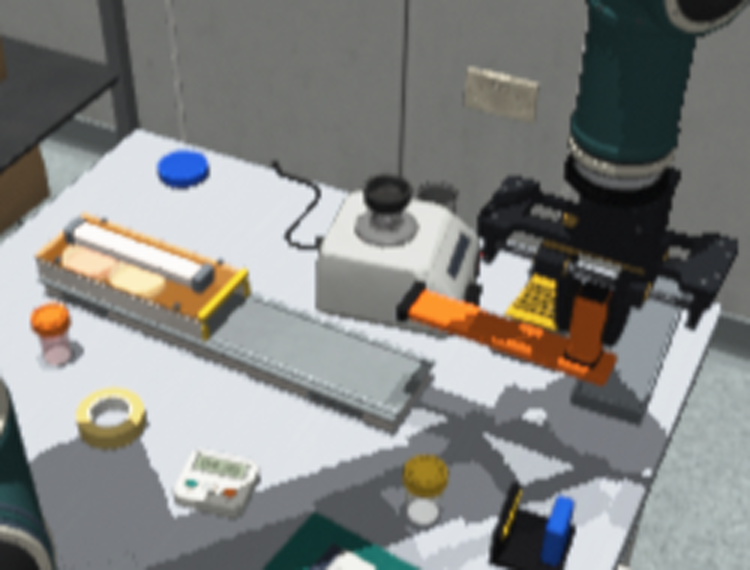

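>>> play_rows(commands="0 -0.077 0 -0.055 0.1;0 -0.077 0 -0.11 0.1;0 -0.077 0 -0.165 0.1;0 -0.077 0 -0.22 0.1;0 -0.077 0 -0.275 0.1;0 -0.077 0 -0.33 0.1;0.1 -0.077 0 -0.385 0.1;0.4 -0.077 0 -0.44 0.1;0.8 -0.077 0 -0.478 0.1;0.8 -0.077 0 -0.478 0.1;0.8 -0.077 -0.3 -0.478 0.1;0.8 -0.077 -0.3 -0.478 0.1")

```text
time_s: 26.28
ee_pos: [0.5459, -0.304, 0.1184]
eef_rot: [[0.999, -0.012, -0.048], [0.048, 0.007, 0.999], [-0.011, -1.0, 0.008]]
contact_force: [-2.1, -0.6, -2.2]
opening: 0.0255
```

Run:
```python
from h import *
c=cam('wrist'); o=r.get_obs(); print(o['ee_pos'],o['opening'],np.array(o['eef_rot'])[:,0].round(3)); save(c,'w16.png',None,1.5)
K=c
def a(n,u,v,z): print(n,ray(c,(u/1.5,v/1.5),z)[0][:2].round(4))
```

```text
[ 0.54764075 -0.30514969  0.12110919] 0.025906248316821038 [ 0.999  0.048 -0.007]
```

View pics/w16.png

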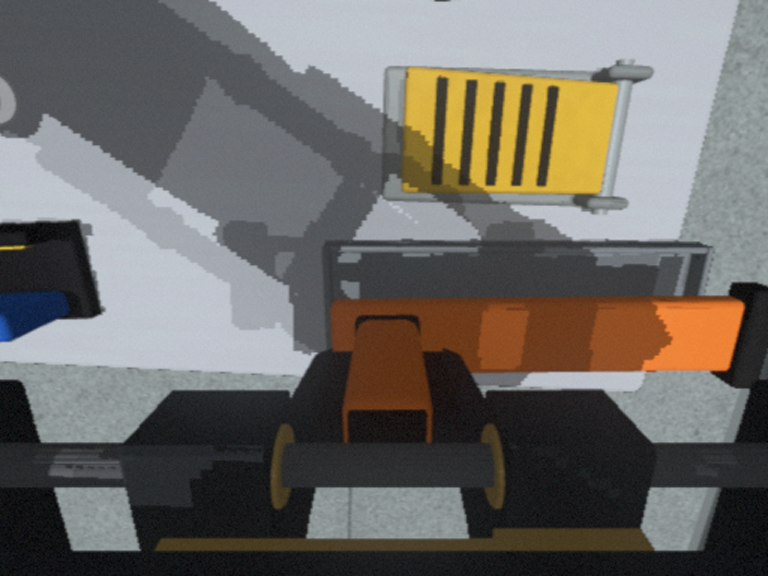

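>>> play_rows(commands="0 0 -0.2 0 0.1;0 0 -0.35 0 0.1;0 0 -0.44 0 0.1;0 0 -0.47 0 0.1;0 0 -0.487 0 0.1;0 0 -0.487 0 0.1")

```text
time_s: 27.08
ee_pos: [0.5514, -0.3076, 0.0526]
eef_rot: [[0.999, 0.001, -0.047], [0.047, -0.001, 0.999], [0.001, -1.0, -0.001]]
contact_force: [0.3, 0.4, -1.6]
opening: 0.026
```

Run:
```python
from h import *
c=cam('wrist'); o=r.get_obs(); print(o['ee_pos'],o['opening'],o['contact_force'],o['ft_torque']); save(c,'w17.png',None,1.5)
```

```text
[ 0.55147617 -0.30758295  0.05258341] 0.025498075479829636 [ 0.18068036  0.12763952 -1.19425714] [-0.06381242  0.14047563  0.02805431]
```

View pics/w17.png

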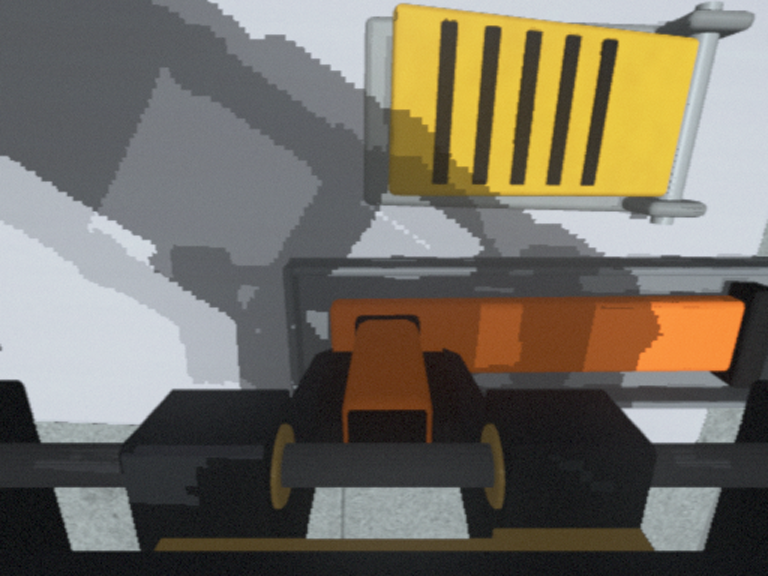

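>>> play_rows(commands="0 0 -0.01 0 0.1;0 0 -0.01 0 0.4;0 0 -0.01 0 0.7;0 0 -0.01 0 0.8;0 0 0.2 0 0.8;0 0 0.6 0 0.8;0 0 1 0 1;0 0 1 0 1;0 0 1 0 1")

```text
time_s: 28.25
ee_pos: [0.5508, -0.3071, 0.2017]
eef_rot: [[0.999, 0.0, -0.047], [0.047, -0.0, 0.999], [0.0, -1.0, -0.0]]
contact_force: [-0.4, 0.2, -1.1]
opening: 0.0883
```

Run:
```python
from h import *
c=cam('wrist'); o=r.get_obs(); print(o['ee_pos'],o['opening']); save(c,'w18.png',None,1.5)
np.savez('w18.npz',**{k:c[k] for k in('frame','z_map','mtx','M')})
```

```text
[ 0.55001123 -0.30671379  0.2001535 ] 0.08830304351098645
```

View pics/w18.png

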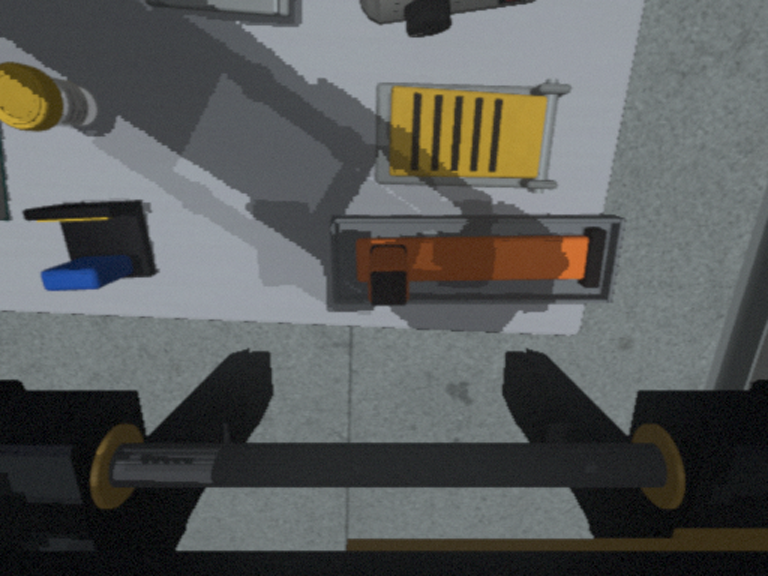

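>>> play_rows(commands="-0.3 0 0.2 -0.055 1;-0.6 0 0.2 -0.11 1;-1 0 0.2 -0.165 1;-1 0 0.2 -0.22 1;-1 0 0.2 -0.275 1;-1 0 0.2 -0.33 1;-1 0 0.2 -0.385 0.8;-1 0 0.2 -0.44 0.6;-1 0 0.2 -0.495 0.5;-1 0 0.2 -0.515 0.34;-1 0 0.2 -0.515 0.34;-1 0 0.2 -0.515 0.34")

```text
time_s: 29.8
ee_pos: [0.4003, -0.3068, 0.2302]
eef_rot: [[0.001, -0.002, 1.0], [-1.0, 0.002, 0.001], [-0.002, -1.0, -0.002]]
contact_force: [0.3, -0.0, 0.4]
opening: 0.0311
```

Run:
```python
from h import *
c=cam('wrist'); o=r.get_obs(); print(o['ee_pos'],o['opening'],np.array(o['eef_rot'])[:,0].round(3)); save(c,'w19.png',None,1.5)
np.savez('w19.npz',**{k:c[k] for k in('frame','z_map','mtx','M')})
for z in(.056,): 
  for b in blob(c,(105,120,60),(125,255,255),z,100): print(*b)
P=cloud(c); m=(P[...,2]>.051)&(P[...,2]<.062)&(abs(P[...,0]-.33)<.07)&(P[...,1]<-.25); print(m.sum(),cv2.minAreaRect(P[m][:,:2].astype(np.float32)))
m=(P[...,2]>.035)&(P[...,2]<.046)&(abs(P[...,0]-.33)<.07)&(P[...,1]<-.25); print(m.sum(),cv2.minAreaRect(P[m][:,:2].astype(np.float32)))
```

```text
[ 0.40050956 -0.30688965  0.23063847] 0.03032509076367507 [ 0.001 -1.    -0.001]
[ 0.3398 -0.3196] [0.0522 0.0156] 6.4 [269. 226.]
385 ((0.33192190527915955, -0.3210008144378662), (0.03934800252318382, 0.01593630760908127), 4.757587909698486)
381 ((0.3301301598548889, -0.30093103647232056), (0.060987360775470734, 0.05552743002772331), 4.695866584777832)
```

View pics/w19.png

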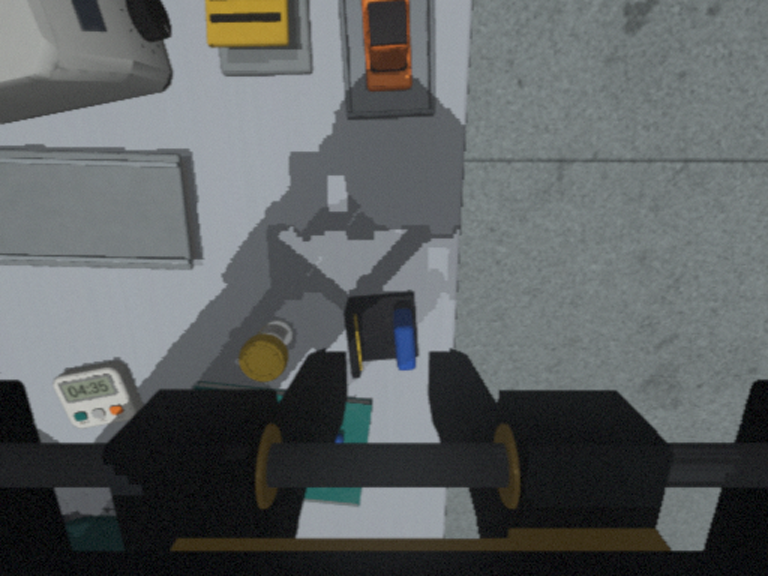

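>>> play_rows(commands="-0.3 -0.092 -0.3 0.029 0.34;-0.46 -0.092 -0.6 0.029 0.34;-0.46 -0.092 -0.9 0.029 0.34;-0.46 -0.092 -1 0.029 0.34;-0.46 -0.092 -1 0.029 0.34;-0.46 -0.092 -1 0.029 0.34", force=35)

```text
time_s: 30.6
ee_pos: [0.3334, -0.3223, 0.0835]
eef_rot: [[0.091, 0.002, 0.996], [-0.996, -0.002, 0.091], [0.003, -1.0, 0.002]]
contact_force: [1.1, -0.1, 0.2]
opening: 0.0302
```

Run:
```python
from h import *
c=cam('wrist'); o=r.get_obs(); print(o['ee_pos'],o['opening'],np.array(o['eef_rot'])[:,0].round(3)); save(c,'w20.png',None,1.5)
P=cloud(c); m=(P[...,2]>.052)&(P[...,2]<.060)&(abs(P[...,0]-.33)<.07)&(abs(P[...,1]+.32)<.02); print(m.sum(),cv2.minAreaRect(P[m][:,:2].astype(np.float32)))
```

```text
[ 0.333507   -0.32241168  0.08371365] 0.03017142513807666 [ 0.091 -0.996  0.003]
1292 ((0.33140620589256287, -0.32098880410194397), (0.03962334617972374, 0.015312383882701397), 4.438491344451904)
```

View pics/w20.png

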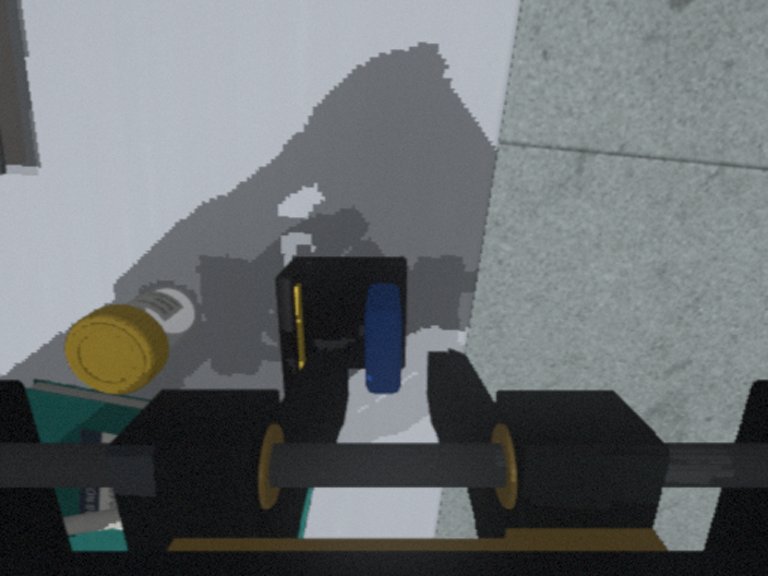

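>>> play_rows(commands="-0.013 0.007 -0.1 0 0.34;-0.013 0.007 -0.2 0 0.34;-0.013 0.007 -0.28 0 0.34;-0.013 0.007 -0.333 0 0.34;-0.013 0.007 -0.333 0 0.34;-0.013 0.007 -0.333 0 0.05;-0.013 0.007 -0.333 0 0.05;-0.013 0.007 -0.333 0 0.05;-0.013 0.007 -0.333 0 0.05;-0.013 0.007 -0.333 0 0.05")

```text
time_s: 31.9
ee_pos: [0.3303, -0.3204, 0.0322]
eef_rot: [[0.091, 0.001, 0.996], [-0.996, -0.001, 0.091], [0.001, -1.0, 0.001]]
contact_force: [-0.7, -1.3, 1.4]
opening: 0.0159
```

>>> play_rows(commands="0 0 0.2 0 0.05;0 0 0.5 0 0.05;0 0 0.8 0 0.05;0 0 0.8 0 0.05;0 0 0.8 0 0.05")

```text
time_s: 32.52
ee_pos: [0.3294, -0.3194, 0.1508]
eef_rot: [[0.091, -0.001, 0.996], [-0.996, 0.001, 0.091], [-0.001, -1.0, -0.001]]
contact_force: [0.1, -0.2, -1.4]
opening: 0.0156
```

Run:
```python
from h import *
c=cam('wrist'); o=r.get_obs(); print(o['ee_pos'],o['opening'],np.array(o['eef_rot'])[:,0].round(3)); save(c,'w21.png',None,1.5)
P=cloud(c); t=np.array(o['ee_pos']); print([P[v,u].round(3) for u,v in((200,200),(255,190))])
c=cam('scene'); save(c,'s21.png',(150,100,400,290),3)
```

```text
[ 0.32892794 -0.31885732  0.15000109] 0.015648100535482455 [ 0.091 -0.996 -0.003]
[array([ 0.351, -0.283,  0.129]), array([ 0.359, -0.315,  0.127])]
```

View pics/w21.png

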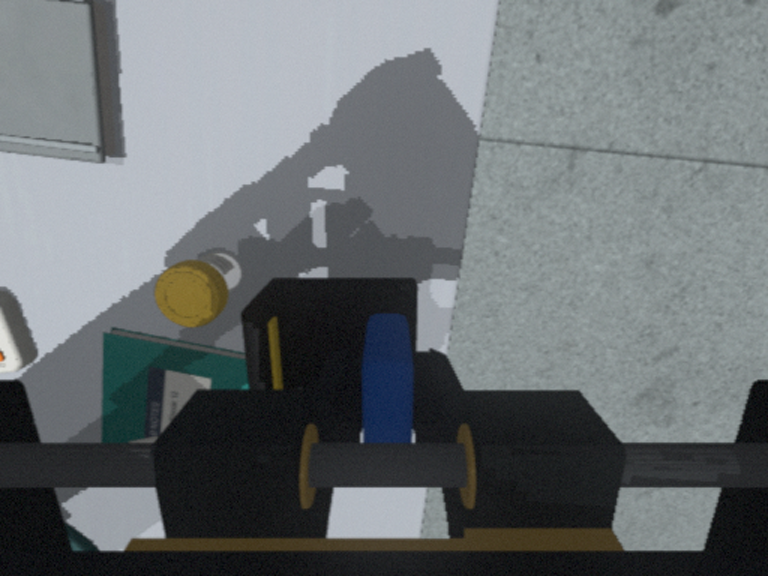

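View pics/s21.png

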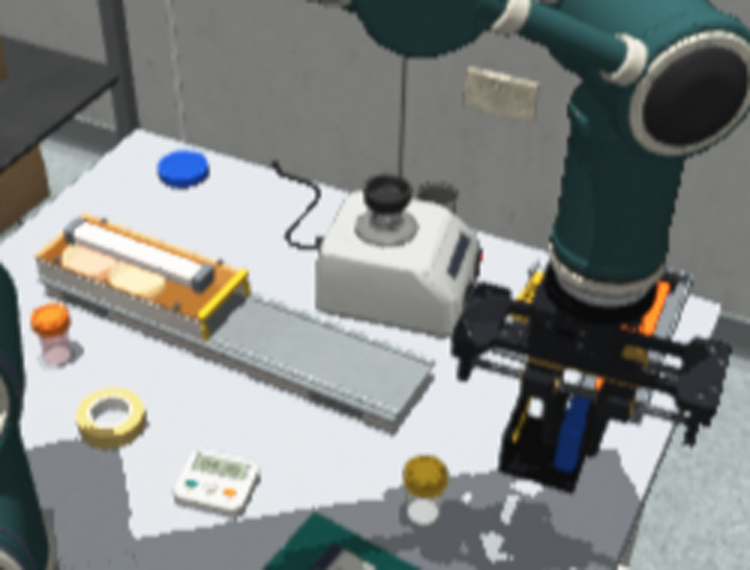

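>>> play_rows(commands="0.3 0 0 0 0.05;0.713 0 0 -0.036 0.05;0.713 0.3 0 -0.036 0.05;0.713 0.6 0 -0.036 0.05;0.713 1 0 -0.036 0.05;0.713 1 0 -0.036 0.05")

```text
time_s: 33.38
ee_pos: [0.435, -0.1661, 0.1491]
eef_rot: [[-0.017, -0.005, 1.0], [-1.0, 0.003, -0.017], [-0.003, -1.0, -0.005]]
contact_force: [0.3, -0.3, -1.8]
opening: 0.0154
```

>>> play_rows(commands="0 0.3 0 0 0.05;0 0.6 0 0 0.05;0 1 0 0 0.05;0 1 -0.2 0 0.05;0 1 -0.4 0 0.05;0 1 -0.4 0 0.05;0 1 -0.4 0 0.05")

```text
time_s: 34.25
ee_pos: [0.4372, -0.0206, 0.0919]
eef_rot: [[-0.023, -0.0, 1.0], [-1.0, -0.0, -0.023], [0.0, -1.0, -0.0]]
contact_force: [0.2, -0.6, -0.8]
opening: 0.0157
```

Run:
```python
from h import *
c=cam('wrist'); o=r.get_obs(); print(o['ee_pos'],o['opening'],np.array(o['eef_rot'])[:,0].round(3)); save(c,'w22.png',None,1.5)
c=cam('scene'); save(c,'s22.png',(150,120,350,270),3.5)
```

```text
[ 0.43779262 -0.02065484  0.09251179] 0.015966128744170287 [-0.023 -1.     0.   ]
```

View pics/w22.png

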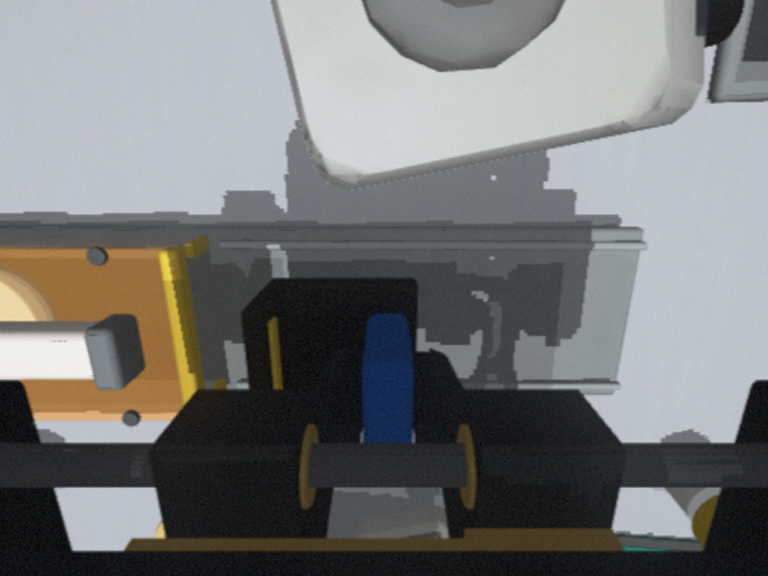

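View pics/s22.png

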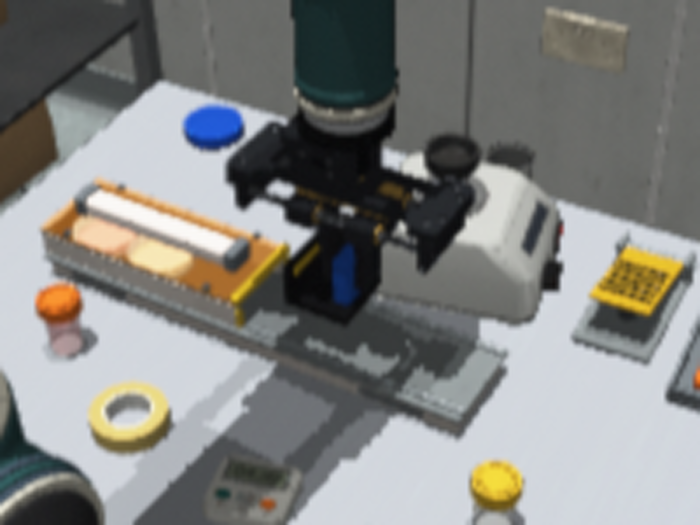

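Run:
```python
from h import *
c=cam('wrist'); o=r.get_obs(); print(o['ee_pos'])
for n,u,v,z in(('foot far',300,280,.0705),('foot far R',415,280,.0705),('rail inner far',230,247,.028),('rail inner far',560,247,.028),('inner near',600,382,.028),('lipfront',202,300,.058),('rail',620,250,.028)): print(n,ray(c,(u/1.5,v/1.5),z)[0].round(4))
save(c,'w22c.png',(130,140,440,280),2.5)
```

```text
[ 0.43812715 -0.02055982  0.09298953]
foot far [0.4717 0.0125 0.0705]
foot far R [ 0.4706 -0.0321  0.0705]
rail inner far [0.4769 0.0539 0.028 ]
rail inner far [ 0.4731 -0.1043  0.028 ]
inner near [ 0.3997 -0.1326  0.028 ]
lipfront [0.4603 0.0575 0.058 ]
rail [ 0.471  -0.1333  0.028 ]
```

View pics/w22c.png

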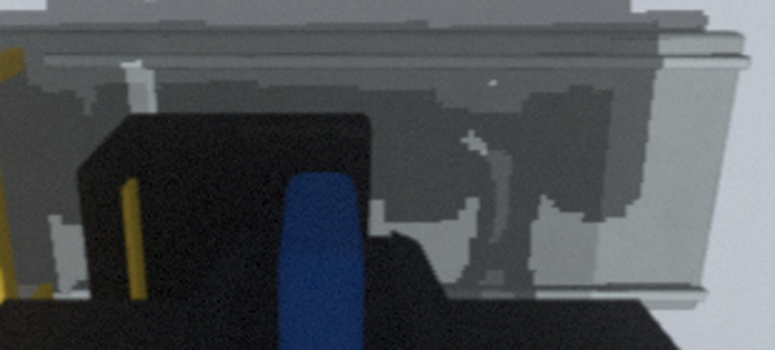

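>>> play_rows(commands="-0.01 0 -0.1 0 0.05;-0.01 0 -0.17 0 0.05;-0.01 0 -0.21 0 0.05;-0.01 0 -0.235 0 0.05;-0.01 0 -0.235 0 0.05")

```text
time_s: 35.02
ee_pos: [0.4356, -0.02, 0.0565]
eef_rot: [[-0.022, 0.0, 1.0], [-1.0, -0.0, -0.022], [0.0, -1.0, 0.0]]
contact_force: [-0.0, -0.0, -0.6]
opening: 0.0155
```

Run:
```python
from h import *
c=cam('wrist'); o=r.get_obs(); print(o['ee_pos'],o['opening'],o['contact_force'],o['ft_torque']); save(c,'w23.png',None,1.5)
```

```text
[ 0.43570614 -0.02001087  0.05652184] 0.015581063237990545 [ 0.35239617  0.37345337 -1.47600205] [ 0.01732676  0.12839495 -0.05248078]
```

View pics/w23.png

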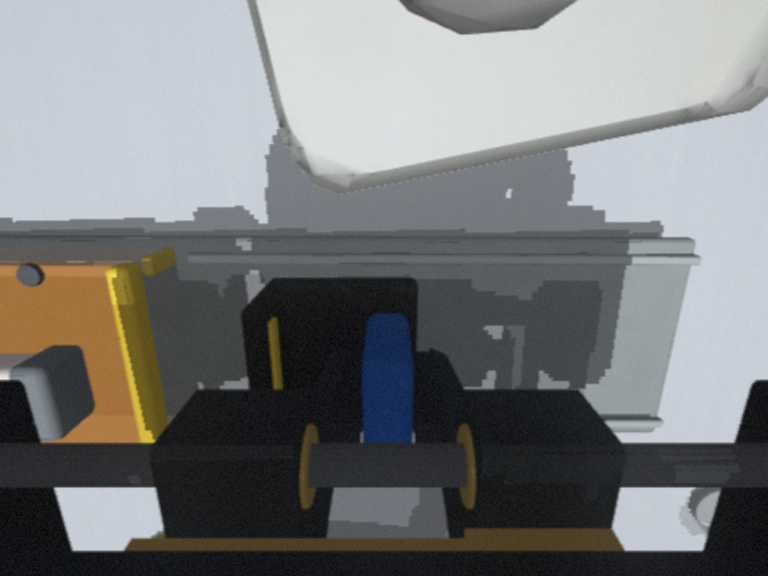

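>>> play_rows(commands="0 0.05 0 0 0.05;0.002 0.1 0 0 0.05;0.004 0.15 0 0 0.05;0.005 0.2 0 0 0.05;0.005 0.22 0 0 0.05;0.005 0.22 0 0 0.05")

```text
time_s: 35.83
ee_pos: [0.4362, 0.0133, 0.0565]
eef_rot: [[-0.021, 0.0, 1.0], [-1.0, -0.0, -0.021], [0.0, -1.0, 0.0]]
contact_force: [-0.7, -0.0, -0.9]
opening: 0.0159
```

>>> play_rows(commands="0 0.01 0 0 0.05;0 0.02 0 0 0.05;0 0.02 0 0 0.05")

```text
time_s: 36.2
ee_pos: [0.4362, 0.016, 0.0565]
eef_rot: [[-0.022, -0.0, 1.0], [-1.0, 0.0, -0.022], [-0.0, -1.0, -0.0]]
contact_force: [0.2, 0.8, -1.6]
opening: 0.0159
```

Run:
```python
from h import *
c=cam('wrist'); o=r.get_obs(); print(o['ee_pos'],o['opening'],o['contact_force'],o['ft_torque']); save(c,'w24.png',None,1.5)
```

```text
[0.43617913 0.01592067 0.05649566] 0.0156851533886205 [-0.45999255 -0.02743065 -1.18003574] [-0.02884079  0.18958806 -0.01927582]
```

View pics/w24.png

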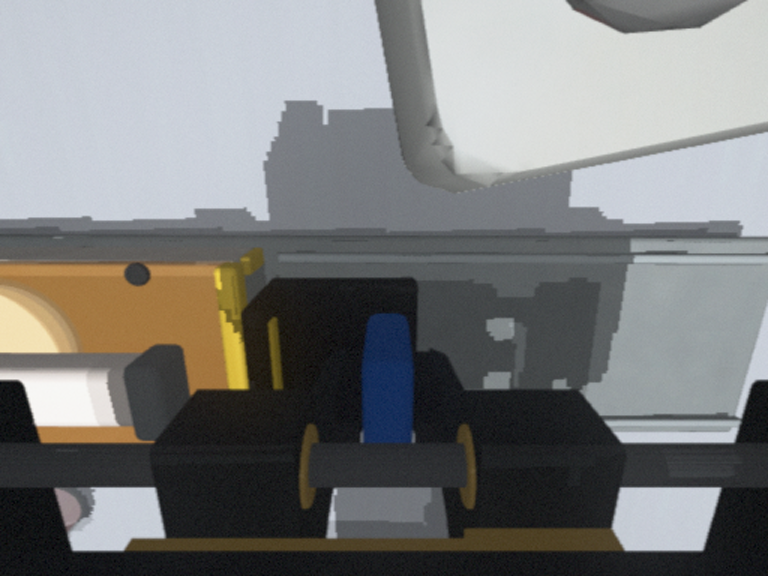

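>>> play_rows(commands="0 0.006 0 0 0.05;0 0.012 0 0 0.05;0 0.018 0 0 0.05;0 0.018 0 0 0.05")

```text
time_s: 36.75
ee_pos: [0.4361, 0.0181, 0.0565]
eef_rot: [[-0.022, -0.0, 1.0], [-1.0, -0.001, -0.022], [0.001, -1.0, -0.0]]
contact_force: [-0.5, -3.8, -0.5]
opening: 0.0159
```

>>> play_rows(commands="0 -0.004 -0.007 0 0.05;0 -0.004 -0.007 0 0.05;0 -0.004 -0.007 0 0.3;0 -0.004 -0.007 0 0.34;0 -0.004 -0.007 0 0.34;0 -0.004 0.1 0 0.34;0 -0.004 0.3 0 0.34;0 -0.004 0.6 0 0.34;0 -0.004 0.9 0 0.34;0 -0.004 0.9 0 0.34")

```text
time_s: 38.0
ee_pos: [0.4396, 0.0181, 0.197]
eef_rot: [[-0.022, 0.01, 1.0], [-1.0, -0.0, -0.022], [-0.0, -1.0, 0.01]]
contact_force: [0.0, -0.5, -0.0]
opening: 0.0301
```

Run:
```python
from h import *
c=cam('wrist'); o=r.get_obs(); print(o['ee_pos'],o['opening'],o['contact_force']); save(c,'w25.png',None,1.5)
P=cloud(c)
for lo,hi in((.076,.086),(.060,.070)):
    m=(P[...,2]>lo)&(P[...,2]<hi)&(abs(P[...,0]-.437)<.05)&(P[...,1]<.068)&(P[...,1]>-.03)
    if m.any(): print(m.sum(),cv2.minAreaRect(P[m][:,:2].astype(np.float32)))
c=cam('scene'); save(c,'s25.png',(150,120,350,270),3.5)
```

```text
[0.43791772 0.01814035 0.19448138] 0.029873946915803612 [-0.18894531 -0.121056   -0.30984351]
620 ((0.43727853894233704, 0.017450403422117233), (0.01508247759193182, 0.03879125788807869), 88.22504425048828)
580 ((0.4469461441040039, 0.052193187177181244), (0.04688374325633049, 0.07180310785770416), 43.76350021362305)
```

View pics/w25.png

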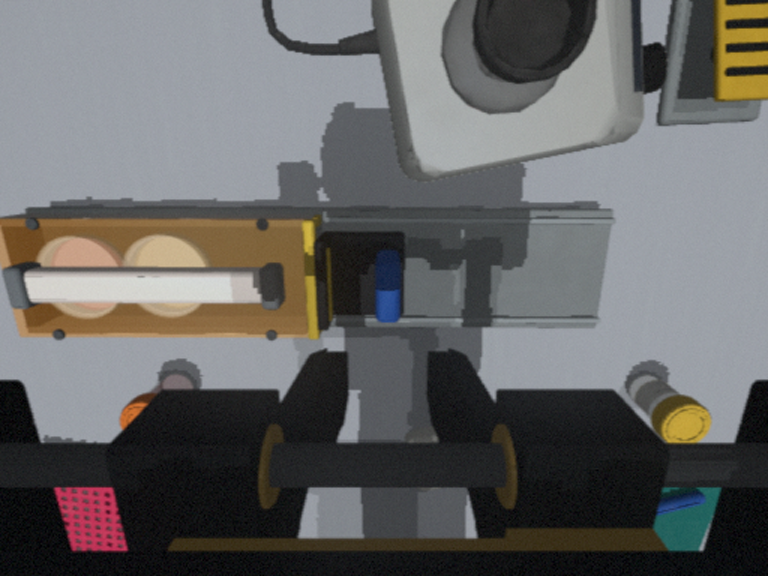

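Run:
```python
from h import *
c=cam('top'); P=cloud(c); X,Y,Z=P[...,0],P[...,1],P[...,2]
for y in(-.20,-.17,-.15,-.13,-.11,-.09):
    m=(abs(Y-y)<.01)&(X>.5)&(X<.68); print(y,[round(float(Z[m&(abs(X-x)<.01)].max(initial=0)),3) for x in np.arange(.51,.69,.02)])
h=cv2.cvtColor(c['frame'],cv2.COLOR_RGB2HSV); m=(h[...,0]>20)&(h[...,0]<32)&(h[...,1]>150)&(abs(X-.6)<.08)&(abs(Y+.21)<.06)
q=P[m]; print(len(q),cv2.minAreaRect(q[:,:2].astype(np.float32)),q[:,2].min(),q[:,2].max())
A=np.c_[q[:,:2],np.ones(len(q))]; print(np.linalg.lstsq(A,q[:,2],rcond=None)[0])
c=cam('wrist'); 
for u,v in((38,277),(80,277),(124,277),(167,275),(210,275)): print(ray(c,(u/1.5,v/1.5),.04)[0].round(4))
```

```text
-0.2 [0.003, 0.011, 0.053, 0.05, 0.046, 0.041, 0.038, 0.033, 0.005]
-0.17 [0.003, 0.007, 0.007, 0.012, 0.01, 0.011, 0.009, 0.032, 0.027]
-0.15 [0.004, 0.034, 0.052, 0.052, 0.043, 0.003, 0.006, 0.004, 0.005]
-0.13 [0.005, 0.075, 0.075, 0.076, 0.068, 0.063, 0.057, 0.004, 0.006]
-0.11 [0.025, 0.091, 0.087, 0.087, 0.085, 0.081, 0.077, 0.069, 0.005]
-0.09 [0.077, 0.089, 0.091, 0.09, 0.091, 0.09, 0.088, 0.073, 0.006]
455 ((0.6010072827339172, -0.21137520670890808), (0.10340642184019089, 0.053239546716213226), 0.7841935157775879) 0.0069372975916282 0.0548746945702121
[-0.25765171 -0.0213185   0.18776572]
[0.439  0.2623 0.04  ]
[0.4383 0.233  0.04  ]
[0.4376 0.2022 0.04  ]
[0.4383 0.1719 0.04  ]
[0.4376 0.1419 0.04  ]
```

Run:
```python
from h import *
c=cam('wrist'); print(r.get_obs()['ee_pos']); np.savez('w26.npz',**{k:c[k] for k in('frame','z_map','mtx','M')})
for n,u,v,z in(('lip edge guard side',303,275,.058),('lip front',318,275,.058),('lip front bottom?',328,275,.048),('guard end far',0,218,.054),('guard end near',20,333,.054)): print(n,ray(c,(u/1.5,v/1.5),z)[0].round(4))
P=cloud(c); row=int(262/1.5)
f=c['frame']
for u in range(0,225,3): print(u,f[row,u].tolist(),P[row,u].round(3).tolist()) if u<160 else 0
```

```text
[0.43491925 0.01812913 0.19003596]
lip edge guard side [0.4406 0.073  0.058 ]
lip front [0.4403 0.0632 0.058 ]
lip front bottom? [0.4374 0.0582 0.048 ]
guard end far [0.4815 0.2633 0.054 ]
guard end near [0.4025 0.2731 0.054 ]
0 [65, 69, 71] [0.458, 0.254, 0.073]
3 [51, 55, 56] [0.458, 0.252, 0.072]
6 [39, 42, 44] [0.457, 0.252, 0.07]
9 [40, 43, 45] [0.457, 0.25, 0.068]
12 [43, 46, 48] [0.456, 0.249, 0.066]
15 [72, 71, 69] [0.455, 0.248, 0.064]
18 [81, 77, 74] [0.455, 0.246, 0.063]
21 [85, 83, 78] [0.455, 0.244, 0.063]
24 [87, 84, 80] [0.455, 0.24, 0.064]
27 [90, 83, 81] [0.455, 0.238, 0.063]
30 [90, 86, 81] [0.455, 0.235, 0.063]
33 [91, 85, 81] [0.455, 0.232, 0.063]
36 [92, 85, 80] [0.455, 0.229, 0.063]
39 [94, 87, 83] [0.455, 0.226, 0.063]
42 [92, 86, 83] [0.455, 0.224, 0.062]
45 [92, 85, 80] [0.454, 0.221, 0.062]
48 [94, 87, 83] [0.454, 0.218, 0.063]
51 [95, 88, 83] [0.455, 0.214, 0.064]
54 [93, 88, 83] [0.454, 0.212, 0.062]
57 [93, 88, 83] [0.454, 0.21, 0.062]
60 [92, 85, 81] [0.454, 0.207, 0.062]
63 [95, 91, 85] [0.454, 0.204, 0.062]
66 [93, 85, 84] [0.454, 0.201, 0.062]
69 [92,
[... 497 characters left out ...]
04, 97, 91] [0.453, 0.161, 0.062]
111 [101, 96, 87] [0.453, 0.158, 0.062]
114 [104, 98, 88] [0.453, 0.156, 0.062]
117 [103, 96, 89] [0.453, 0.152, 0.063]
120 [106, 100, 93] [0.453, 0.15, 0.062]
123 [103, 97, 90] [0.453, 0.147, 0.062]
126 [105, 99, 90] [0.452, 0.145, 0.061]
129 [104, 96, 88] [0.453, 0.141, 0.062]
132 [104, 96, 88] [0.452, 0.138, 0.062]
135 [96, 89, 84] [0.452, 0.136, 0.06]
138 [93, 88, 80] [0.452, 0.133, 0.062]
141 [94, 89, 82] [0.452, 0.13, 0.062]
144 [95, 88, 82] [0.452, 0.127, 0.061]
147 [94, 88, 81] [0.452, 0.124, 0.06]
150 [94, 88, 81] [0.452, 0.122, 0.06]
153 [90, 85, 78] [0.452, 0.118, 0.061]
156 [93, 86, 80] [0.452, 0.116, 0.061]
159 [92, 85, 80] [0.452, 0.112, 0.062]
```

>>> play_rows(commands="0 -0.3 0.1 0.055 0;0 -0.6 0.1 0.11 0;0 -1 0.1 0.165 0;0 -1 0.1 0.22 0;0 -1 0.1 0.275 0;0 -1 0.1 0.33 0;0 -1 0.1 0.385 0;0 -1 0.1 0.44 0;0 -1 0.1 0.5 0;0 -1 0.1 0.507 0;0 -1 0.1 0.507 0")

```text
time_s: 39.62
ee_pos: [0.4357, -0.1317, 0.2056]
eef_rot: [[1.0, -0.002, 0.003], [-0.003, 0.001, 1.0], [-0.002, -1.0, 0.001]]
contact_force: [-0.1, 0.2, 0.0]
opening: 0.0004
```

>>> play_rows(commands="0.2 -0.4 0 0 0;0.5 -0.555 0 0 0;0.89 -0.555 0 0 0;0.89 -0.555 -0.2 0 0;0.89 -0.555 -0.5 0 0;0.89 -0.555 -0.5 0 0;0.89 -0.555 -0.5 0 0")

```text
time_s: 40.5
ee_pos: [0.5701, -0.2154, 0.1325]
eef_rot: [[1.0, 0.001, 0.001], [-0.001, -0.0, 1.0], [0.001, -1.0, -0.0]]
contact_force: [0.2, -0.9, 1.1]
opening: 0.0004
```

Run:
```python
from h import *
for i in range(6): c=cam('wrist')
o=r.get_obs(); print(o['ee_pos'],o['opening'],np.array(o['eef_rot'])[:,0].round(3),o['contact_force'])
c=cam('wrist'); P=cloud(c); h=cv2.cvtColor(c['frame'],cv2.COLOR_RGB2HSV)
m=(h[...,0]>20)&(h[...,0]<32)&(h[...,1]>120)&(abs(P[...,0]-.6)<.08)&(abs(P[...,1]+.21)<.06); q=P[m]
print(len(q),cv2.minAreaRect(q[:,:2].astype(np.float32)),q.min(0),q.max(0)); A=np.c_[q[:,:2],np.ones(len(q))]; k=np.linalg.lstsq(A,q[:,2],rcond=None)[0]; print(k,k@[.57,-.214,1])
c=cam('scene'); P=cloud(c); h=cv2.cvtColor(c['frame'],cv2.COLOR_RGB2HSV)
m=(h[...,0]>105)&(h[...,0]<125)&(h[...,1]>120)&(abs(P[...,0]-.437)<.06)&(abs(P[...,1])<.06); print('rib',m.sum(),P[m].mean(0) if m.any() else 0)
# dishes in scene camera: print rows through guard
np.savez('s26.npz',**{k:c[k] for k in('frame','z_map','mtx','M')})
for n,p in(('mouth',(.439,.071,.04)),('pink exp edge',(.443,.271,.04)),('between',(.4415,.209,.04)),('pale edge',(.440,.147,.04))): print(n,proj(c,np.array(p)).round(1))
```

```text
[ 0.57049522 -0.21554294  0.13324149] 0.0008103264169624278 [ 1.    -0.     0.003] [ 0.49139971  0.35671102 -0.60079139]
7108 ((0.586787760257721, -0.21062789857387543), (0.13300617039203644, 0.05724634602665901), 1.032567024230957) [ 0.52003696 -0.23965631  0.00711347] [ 0.65362973 -0.18196129  0.22246859]
[-1.00276239  1.46100568  0.97252655] 0.08829677039778927
rib 166 [0.42954659 0.01420588 0.06007408]
mouth [[223.9 200.4]]
pink exp edge [[171.8 180.9]]
between [[187.2 186.7]]
pale edge [[203.2 192.8]]
```

>>> play_rows(commands="0 0.013 -0.3 0 0;0 0.013 -0.48 0 0;0 0.013 -0.53 0 0;0 0.013 -0.58 0 0;0 0.013 -0.62 0 0;0 0.013 -0.62 0 0")

```text
time_s: 41.65
ee_pos: [0.5703, -0.2136, 0.0394]
eef_rot: [[1.0, 0.001, 0.0], [-0.0, -0.001, 1.0], [0.001, -1.0, -0.001]]
contact_force: [-2.7, 0.1, 5.4]
opening: 0.0001
```

>>> play_rows(commands="0 0 -0.02 0 0;0 0 -0.035 0 0;0 0 -0.05 0 0;0 0 -0.05 0 0")

```text
time_s: 42.15
ee_pos: [0.5699, -0.2136, 0.0321]
eef_rot: [[1.0, 0.0, 0.0], [-0.0, -0.001, 1.0], [0.0, -1.0, -0.001]]
contact_force: [-3.3, 0.9, 6.7]
opening: 0.0003
```

>>> play_rows(commands="0 0 -0.01 0 0;0 0 -0.015 0 0;0 0 -0.02 0 0;0 0 -0.02 0 0")

```text
time_s: 42.65
ee_pos: [0.5699, -0.2137, 0.031]
eef_rot: [[1.0, 0.0, -0.0], [0.0, -0.001, 1.0], [0.0, -1.0, -0.001]]
contact_force: [-9.0, 1.7, 17.0]
opening: 0.0004
```

>>> play_rows(commands="0 0 0 0 0;0 0 0 0 0;0 0 0 0 0;0 0 0 0 0;0 0 0 0 0;0 0 0 0 0;0 0 0 0 0;0 0 0 0 0;0 0 0 0 0;0 0 0 0 0;0 0 0 0 0;0 0 0 0 0")

```text
time_s: 44.15
ee_pos: [0.5699, -0.2137, 0.031]
eef_rot: [[1.0, 0.0, 0.0], [-0.0, -0.001, 1.0], [0.0, -1.0, -0.001]]
contact_force: [-8.9, 2.0, 16.7]
opening: 0.0004
```

>>> play_rows(commands="0 0 0 0 0;0 0 0 0 0;0 0 0 0 0;0 0 0 0 0;0 0 0 0 0;0 0 0 0 0;0 0 0.05 0 0;0 0 0.12 0 0;0 0 0.25 0 0;0 0 0.5 0 0;0 0 0.9 0 0;0 0 0.9 0 0")

```text
time_s: 45.65
ee_pos: [0.5735, -0.2148, 0.1701]
eef_rot: [[1.0, 0.011, 0.0], [-0.0, -0.005, 1.0], [0.011, -1.0, -0.005]]
contact_force: [1.4, 0.3, 0.3]
opening: 0.0003
```

>>> play_rows(commands="-0.3 0 0.3 0 0;-0.6 0 0.6 0 0;-0.6 0 0.6 0 0;-0.6 0 0.6 0 0;-0.6 0 0.6 0 0;-0.6 0 0.6 0 0")

```text
time_s: 46.4
ee_pos: [0.4796, -0.2128, 0.2512]
eef_rot: [[1.0, -0.003, -0.0], [0.0, 0.001, 1.0], [-0.003, -1.0, 0.001]]
contact_force: [0.7, 0.7, -0.2]
opening: 0.0002
```

Run:
```python
from h import *
o=r.get_obs(); print(o['time_s'],o['ee_pos'],o['contact_force'])
c=cam('top'); P=cloud(c); h=cv2.cvtColor(c['frame'],cv2.COLOR_RGB2HSV); H,S,V=h[...,0],h[...,1],h[...,2]; X,Y,Z=P[...,0],P[...,1],P[...,2]
def rep(n,m): 
    q=P[m]; print(n,len(q), q.mean(0).round(4),q[:,2].max().round(3),[np.round(x,4) for x in cv2.minAreaRect(q[:,:2].astype(np.float32))]) if len(q) else print(n,0)
rep('pedal',(H>20)&(H<32)&(S>150)&(abs(X-.6)<.08)&(abs(Y+.21)<.06))
rep('stick orange',(H>5)&(H<14)&(S>150)&(X>.5)&(Y<-.25)&(Z<.03))
rep('post top',(Z>.075)&(X>.5)&(X<.62)&(Y<-.27)&(Y>-.35))
rep('rib',(H>105)&(H<125)&(S>120)&(abs(X-.437)<.06)&(abs(Y)<.06)&(Z>.07))
rep('cupO',(H>5)&(H<14)&(S>150)&(abs(X-.33)<.05)&(abs(Y-.2)<.05)); rep('cupY',(H>18)&(H<32)&(S>120)&(abs(X-.32)<.05)&(abs(Y+.2)<.05))
# dishes through the guard, top camera profile on line beside the lamp
f=c['frame']
for y in np.arange(.08,.285,.006):
    a=[]
    for dx in(-.024,.024):
        u,v=proj(c,np.array([.439+.022*(y-.071)+dx,y,.04]))[0]; a.append(f[int(round(v)),int(round(u))].tolist())
    print(round(y-.071,3),a)
```

```text
46.4 [ 0.47958202 -0.21278522  0.25116781] [ 0.68090427  0.72961451 -0.22474782]
pedal 429 [ 0.6015 -0.2097  0.0381] 0.311 [array([ 0.6012, -0.2093]), array([0.0557, 0.1045]), np.float64(86.9046)]
stick orange 8 [ 0.7    -0.2805  0.0151] 0.026 [array([ 0.6993, -0.2804]), array([0.005 , 0.0118]), np.float64(79.1188)]
post top 0
rib 70 [0.4366 0.0187 0.0785] 0.084 [array([0.4374, 0.0192]), array([0.0156, 0.0379]), np.float64(89.8687)]
cupO 13 [0.3292 0.2079 0.0565] 0.06 [array([0.3309, 0.207 ]), array([0.035 , 0.0301]), np.float64(21.2903)]
cupY 0
0.009 [[158, 125, 54], [150, 114, 50]]
0.015 [[151, 118, 55], [151, 113, 51]]
0.021 [[150, 116, 55], [150, 111, 52]]
0.027 [[151, 118, 57], [152, 113, 54]]
0.033 [[152, 119, 56], [151, 114, 55]]
0.039 [[151, 118, 57], [149, 112, 53]]
0.045 [[153, 119, 58], [150, 113, 51]]
0.051 [[150, 116, 55], [151, 112, 53]]
0.057 [[151, 116, 55], [152, 114, 53]]
0.063 [[151, 114, 52], [152, 114, 55]]
0.069 [[151, 115, 53], [151, 113, 53]]
0.075 [[150, 114, 54], [152, 113, 52]]
0.081 [[152, 116, 55], [152, 114, 53]]
0.087 [[156, 125, 75], [190, 157, 109]]
0.093 [[222, 198, 151], [218, 189, 149]]
0.099 [[230, 211, 161], [229, 207, 160]]
0.105 [[231, 212, 163], [232, 211, 161]]
0.111 [[232, 212, 163], [231, 208, 159]]
0.117 [[229, 209, 161], [223, 197, 152]]
0.123 [[213, 185, 143], [202, 174, 131]]
0.129 [[154, 116, 57], [161, 124, 68]]
0.135 [[152, 115, 54], [153, 114, 53]]
0.141 [[151, 114, 54], [152, 113, 53]]
0.147 [[149, 116, 63], [161, 122, 66]]
0.153 [[210, 173, 140], [215, 181, 144]]
0.159 [[223, 182, 149], [229, 190, 158]]
0.165 [[232, 194, 160], [233, 191, 158]]
0.171 [[234, 192, 160], [231, 187, 155]]
0.177 [[232, 193, 161], [223, 183, 150]]
0.183 [[230, 190, 158], [223, 192, 156]]
0.189 [[198, 167, 124], [164, 126, 72]]
0.195 [[148, 109, 49], [152, 109, 50]]
0.201 [[136, 96, 35], [136, 94, 34]]
0.207 [[138, 98, 37], [142, 98, 39]]
0.213 [[200, 160, 104], [181, 172, 170]]
```

>>> play_rows(commands="-0.2 0.4 0.2 0 0;-0.2 0.8 0.3 0 0;-0.2 1 0.3 0 0;-0.2 1 0.3 0 0;-0.2 1 0.3 0 0;-0.2 1 0.3 0 0")

```text
time_s: 47.2
ee_pos: [0.4497, -0.0642, 0.2974]
eef_rot: [[1.0, -0.001, 0.001], [-0.001, -0.0, 1.0], [-0.001, -1.0, -0.0]]
contact_force: [0.5, -1.2, 0.3]
opening: 0.0001
```

>>> play_rows(commands="0 0.4 0 0 0;0 0.8 0 0 0;0 1 0 0 0;0 1 0 0 0;0 1 0 0 0;0 1 0 0 0")

```text
time_s: 47.95
ee_pos: [0.4498, 0.0854, 0.2979]
eef_rot: [[1.0, -0.0, 0.002], [-0.002, -0.0, 1.0], [-0.0, -1.0, -0.0]]
contact_force: [-0.6, -0.9, 0.2]
opening: 0.0004
```

Run:
```python
from h import *
for i in range(4): c=cam('top')
o=r.get_obs(); print(o['time_s'],o['ee_pos'],o['contact_force'])
P=cloud(c); h=cv2.cvtColor(c['frame'],cv2.COLOR_RGB2HSV); H,S,V=h[...,0],h[...,1],h[...,2]; X,Y,Z=P[...,0],P[...,1],P[...,2]
def rep(n,m): 
    q=P[m]; print(n,len(q), q.mean(0).round(4),q[:,2].max().round(3),[np.round(x,4) for x in cv2.minAreaRect(q[:,:2].astype(np.float32))]) if len(q) else print(n,0)
rep('pedal',(H>20)&(H<32)&(S>150)&(abs(X-.6)<.08)&(abs(Y+.21)<.06)&(Z<.1))
rep('pedal toe',(H>20)&(H<32)&(S>150)&(abs(X-.56)<.012)&(abs(Y+.21)<.02)&(Z<.1))
rep('stick blade',(H>5)&(H<14)&(S>150)&(X>.5)&(Y<-.25)&(Z<.035))
rep('post top',(Z>.075)&(X>.5)&(X<.62)&(Y<-.27)&(Y>-.35))
rep('cupY',(H>18)&(H<32)&(S>120)&(abs(X-.32)<.05)&(abs(Y+.2)<.05)&(Z<.1)); rep('rib',(H>105)&(H<125)&(S>120)&(abs(X-.437)<.06)&(abs(Y)<.06)&(Z>.07))
```

```text
48.15 [0.44979805 0.086009   0.29803015] [-0.43576077 -0.54565592  0.06511357]
pedal 454 [ 0.6    -0.2107  0.0376] 0.054 [array([ 0.6012, -0.2109]), array([0.103, 0.054]), np.float64(0.2734)]
pedal toe 89 [ 0.5605 -0.2093  0.047 ] 0.054 [array([ 0.5608, -0.2103]), array([0.0392, 0.0221]), np.float64(89.438)]
stick blade 70 [ 0.6114 -0.2953  0.0153] 0.03 [array([ 0.6167, -0.3   ]), array([0.1793, 0.0334]), np.float64(3.1388)]
post top 67 [ 0.5499 -0.3029  0.0864] 0.092 [array([ 0.5498, -0.3034]), array([0.0243, 0.0219]), np.float64(87.1727)]
cupY 114 [ 0.3221 -0.2029  0.0546] 0.061 [array([ 0.3242, -0.2026]), array([0.0347, 0.0361]), np.float64(89.6887)]
rib 70 [0.4365 0.0187 0.0788] 0.084 [array([0.4374, 0.0192]), array([0.0156, 0.0381]), np.float64(89.9116)]
```

```bash
python3 -c "
from rig import r
print(r.hand_in())"
```

```text
the job is handed in; nothing more can be done
None
```

I ran the whole job in order and handed it in at about 48 s of the 210 s allowed; the hand-in gave no verdict. Two dishes were on the bench, pink and pale. I laid both between the rails and pushed them in with the orange stick until I felt about 7 N at the end stop. The stick then went back in its tray, and the shutter went on the bed with its plate touching the yellow lip. I pressed the pedal to its stop, held it for more than 2 s, and released it.

**Last checks, from the top camera:**
- **Dishes:** the pink one is about 0.169 m past the mouth and the pale one about 0.106 m, so both are wholly under the guard.
- **Shutter:** it stands on the bed, its face about 4–6 mm short of the mouth and centred to about 2 mm.
- **Stick:** it lies flat in its tray, about 3° from straight ahead.
- **Pedal:** it is back up, with the pad about 45 mm above the bench. I never read the pedal angle. The sharp rise from 7 to 17 N as I pressed is what shows it reached the stop.
- **Bystanders:** both cups read where they started, to within about 7 mm. I did not re-measure the beaker at the end; the arm never worked near it.

**One reading disagreed:** a wrist-camera view taken while the arm was still settling put the dishes about 6 mm further from the end stop. The guard's own edge was off by the same amount in that view, and the top camera did not confirm the shift.

I also reached the limit of 40 viewed pictures before the pedal step, so the final checks are numeric only.

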